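# Sort the soft jaws by their underside mark and start the marker

## Task

Turn over each soft jaw lying on the bench to read the laser mark on its underside, and lay it flat, mark up, in the tray whose sign plate shows the same mark. Only when all the jaws are in their trays, lift the yellow guard of the control box well open, flip the toggle beneath it all the way across to on, and lower the guard shut again. Leave everything else on the bench where it is.

Things in the scene. Friction and masses are not known exactly. Their poses are not given: they have to be found in the camera images.
- jaw_1: Soft jaw: a plain aluminium block 66 x 50 x 44 mm (own x, y, z), about 0.39 kg, all jaws alike but for the mark. Two dark screw holes show in its top face (+z); the underside (-z) bears one dark laser mark, a bar or a cross. Origin: centre of the underside; at the start it lies underside down on the bench. Stands steadily on any face. May be absent.
- jaw_1_mark (a point): The middle of the mark on jaw_1's underside. A bar mark (38 x 9 mm, across the jaw) has its middle 18 mm from the centre of the underside, towards the jaw's own +x end; a cross mark (38 mm across) is centred on it. This tells which mark the jaw bears.
- jaw_2: Soft jaw: a plain aluminium block 66 x 50 x 44 mm (own x, y, z), about 0.39 kg, all jaws alike but for the mark. Two dark screw holes show in its top face (+z); the underside (-z) bears one dark laser mark, a bar or a cross. Origin: centre of the underside; at the start it lies underside down on the bench. Stands steadily on any face. May be absent.
- jaw_2_mark (a point): The middle of the mark on jaw_2's underside. A bar mark (38 x 9 mm, across the jaw) has its middle 18 mm from the centre of the underside, towards the jaw's own +x end; a cross mark (38 mm across) is centred on it. This tells which mark the jaw bears.
- jaw_3: Soft jaw: a plain aluminium block 66 x 50 x 44 mm (own x, y, z), about 0.39 kg, all jaws alike but for the mark. Two dark screw holes show in its top face (+z); the underside (-z) bears one dark laser mark, a bar or a cross. Origin: centre of the underside; at the start it lies underside down on the bench. Stands steadily on any face. May be absent.
- jaw_3_mark (a point): The middle of the mark on jaw_3's underside. A bar mark (38 x 9 mm, across the jaw) has its middle 18 mm from the centre of the underside, towards the jaw's own +x end; a cross mark (38 mm across) is centred on it. This tells which mark the jaw bears.
- jaw_4: Soft jaw: a plain aluminium block 66 x 50 x 44 mm (own x, y, z), about 0.39 kg, all jaws alike but for the mark. Two dark screw holes show in its top face (+z); the underside (-z) bears one dark laser mark, a bar or a cross. Origin: centre of the underside; at the start it lies underside down on the bench. Stands steadily on any face. May be absent.
- jaw_4_mark (a point): The middle of the mark on jaw_4's underside. A bar mark (38 x 9 mm, across the jaw) has its middle 18 mm from the centre of the underside, towards the jaw's own +x end; a cross mark (38 mm across) is centred on it. This tells which mark the jaw bears.
- bar_tray: Fixed shallow plywood tray, outside 212 x 142 mm (own x, y), walls 6 mm thick and 23 mm high, floor 6 mm thick (inside 200 x 130 mm; floor top 6 mm above the bench). A white plate 46 x 70 mm, 22 mm high, on its -x end shows one bar as a dark sign. Holds two jaws side by side along its x. Origin: centre of its underside.
- cross_tray: Fixed shallow plywood tray, outside 212 x 142 mm (own x, y), walls 6 mm thick and 23 mm high, floor 6 mm thick (inside 200 x 130 mm; floor top 6 mm above the bench). A white plate 46 x 70 mm, 22 mm high, on its -x end shows a cross as a dark sign. Holds two jaws side by side along its x. Origin: centre of its underside.
- switch_box: Fixed grey control box, 120 x 140 mm (own x, y), rim 75 mm high, walls 5 mm, with a yellow guard flap as its lid. Origin: centre of its underside. +x points away from the robot. 
- supply_unit: Fixed plain grey supply unit with a slotted top, 120 x 110 mm (own x, y), 70 mm high. Not part of the job. Origin: centre of its underside.
- guard (a joint): Guard flap angle, 0 = shut, 1.75 rad = wide open. It is hinged along the box's far (+x) top edge and lifts upward away from the robot. Friction hinge (0.25 N m): it stays where it is left at any angle. The flap is a plate 6 mm thick, reaching 122 mm from the hinge and as wide as the box.
- guard_hinge (a point): Middle of the guard's hinge line, at the top far edge of the box (60 mm along the box's +x from its centre, 75 mm high); the axis runs along the box's y. Its frame turns with the guard.
- guard_tab (a point): Grip point in the guard's black tab, a fin 22 mm wide along the box's y, 14 mm thick along x, standing 36 mm out of the flap's outer face near the free edge. The flap's outer face is 7 mm above the hinge line when shut; this point is 108 mm from the hinge along the flap and 20 mm above its outer face, 16 mm short of the fin's end.
- toggle (a joint): Toggle angle: 0 = off, leaning 0.5 rad to the box's -y side; 1.0 rad = fully on, leaning 0.5 rad to its +y side. It stays where it is left (friction about 0.06 N m).
- toggle_tip (a point): Centre of the 15 mm ball at the end of the toggle lever. The lever pivots at the middle of the box (34 mm above the bench) about an axis along the box's x, and the ball's centre is 40 mm from the pivot, so it lies below the box rim.
- ruler: Bystander: steel ruler 150 x 25 x 5 mm lying flat between the jaws. Origin: centre of its underside. To be left where it is.
- wrench: Bystander: steel wrench 150 mm long lying flat beyond the jaws. Origin: centre of its underside. To be left where it is.
- flange: Bystander: steel flange ring 72 mm across, 22 mm high, between the jaws. Origin: centre of its underside. To be left where it is.
- beaker: Bystander: green drinking cup 72 mm across, 100 mm high, at the left. Origin: centre of its underside. To be left where it is.
- collar: Bystander: steel collar 100 mm across, 30 mm high, at the right. Origin: centre of its underside. To be left where it is.
- blank: Bystander: dark steel disc 100 mm across, 40 mm high, at the right. Origin: centre of its underside. To be left where it is.
Things that resemble listed ones, but are neither listed nor needed, are in the scene too. Leave any brown or purple look-alike of the jaw_4 alone.

How it is judged (in metres and radians):
On the way, in this order (a step that is already met when the one before it is completed fails the run):
1. every jaw present lies flat, mark up, in the tray of its mark (x of jaw_1 in the frame of bar_tray between -0.09 and 0.09 m and y of jaw_1 in the frame of bar_tray between -0.055 and 0.055 m and z of jaw_1 in the frame of bar_tray between 0.044 and 0.056 m and angle between each of jaw_1, jaw_2, jaw_3, jaw_4's own z axis and vertical above 3.02 rad and linear speed of each of jaw_1, jaw_2, jaw_3, jaw_4 below 0.03 m/s and x of jaw_2 in the frame of bar_tray between -0.09 and 0.09 m and y of jaw_2 in the frame of bar_tray between -0.055 and 0.055 m and z of jaw_2 in the frame of bar_tray between 0.044 and 0.056 m and x of jaw_3 in the frame of cross_tray between -0.09 and 0.09 m and y of jaw_3 in the frame of cross_tray between -0.055 and 0.055 m and z of jaw_3 in the frame of cross_tray between 0.044 and 0.056 m and x of jaw_4 in the frame of cross_tray between -0.09 and 0.09 m and y of jaw_4 in the frame of cross_tray between -0.055 and 0.055 m and z of jaw_4 in the frame of cross_tray between 0.044 and 0.056 m), for 0.2 s.
2. the guard is lifted well open (value of joint guard above 1.1 rad), for 0.1 s.
3. the toggle is flipped to on under the open guard (value of joint each of toggle, guard above 0.8 rad), for 0.1 s.
4. the guard is lowered shut, the toggle still on (value of joint toggle above 0.8 rad and value of joint guard below 0.12 rad), for 0.2 s.
At the end, for the whole second after the job is handed in: Every jaw present lies at rest on the floor of the tray whose sign matches its mark, mark up within 7 degrees; the toggle is on (over 0.8 of 1.0 rad) and the guard is shut (under 0.12 rad) (all of step 1 and all of step 4); the robot touches nothing.
It fails at once if a bystander is displaced by more than 60 mm (distance of any of ruler, wrench, flange, beaker, collar, blank from where it was at the start of the episode above 0.06 m).
Of jaw_1, jaw_2, jaw_3, jaw_4 only 2 to 4 are there at a start; the rules pass over those that are not, and their reading is None.
At some moment in a run one of jaw_1, jaw_2, jaw_3, jaw_4 may be knocked a few centimetres aside while the robot is not near it.
Once in a run the grip may slacken for a moment while it holds something.
It also fails if it takes over 210 s, if anything falls off the work surface, if the arm or the gripper's body presses on something with over 40 N, if the wrist force passes 120 N, or if a joint passes its speed limit or range.

## Robot

A 6-joint arm with a two-finger parallel gripper is mounted at the origin on the work surface. World frame = base frame: x ahead of the robot, y to its left, z up, the work surface at z = 0. Lengths are in mm, angles in rad, forces in N, time in s.
With the tool pointing down it reaches from about 300 to 750 mm from the base axis. Payload 8.5 kg.
Tool frame: the origin (TCP) lies at the very end of the fingers, on their centre line; the grasp point (between the pads) lies r.hold_point_z behind it (r.hold_point_z is the distance from the TCP to the grasp point, in mm); z points along the fingers, y is the line along which they close (so a half turn about z gives the same grasp; the last joint's range is limited). The gripper opens to 85 mm and grips with 20 to 120 N. Pads are 22 mm wide; open, the fingers measure 114 mm over their backs; the gripper's body (76 mm by 85 mm) begins 54 mm behind the grasp point. The pads swing forward as they close: fully open they stand 13 mm farther back than shut.
Start: joints at [0.909, 0.381, 1.297, -0, 1.464, -0.215], TCP at [237.634, 495.994, 231.322] pointing down, gripper open.
Joint ranges: [-3.11, 3.11], [-0.89, 2.33], [0.22, 2.48], [-1.42, 4.56], [0.17, 2.85], [-2.88, 2.88]. Speed limits (rad/s): [2.39, 2.39, 3.14, 3.14, 3.14, 3.14].

## Interface

Orientations are given as a unit quaternion [w, x, y, z].
In Python, from bench import r gives the robot as it stands.
- The arm moves only by the tool servo_tool, never from a script. Its argument "steps" is one flat list of numbers, 6 for each row, row after row: the shift along the tool's x, y, z scaled (see below), then the turn, a rotation vector about the tool's x, y, z scaled (see below). In form: [dx, dy, dz, wx, wy, wz, dx, dy, dz, wx, wy, wz, ...]. A call has exactly 10 rows; each row shifts and turns the commanded pose from where the row before left it, along the tool's axes as they then stand; what a row does not reach is not made up. The controller multiplies each number of a shift by 20 mm and each number of a turn by 1.5 rad. A row lasts 1/12 s, in which the tool goes at most 41.7 mm and 7.16 degrees, less where a joint would pass 70% of its speed; a pose out of reach is approached as far as the arm can. A call with a number of a shift or a turn outside -1 to 1 is refused whole. A call with a gripper value outside its range is refused whole. "claw" is the gripper's target within -1 to 1 (fully open at 1, half-way at 0, shut at -1), set as the call begins (left out, the last holds). The fingers move at their own pace and stop on an object; "grip_force" is the grip in N (left out, the last holds). Time passes only in rows, so rows that do not move let the fingers close, or fill a call up. It gives the time, the measured TCP pose, the force, the opening and the grip force at its end, in the units of the state.
- r.state(): the state, without advancing time (a new reading comes with each control period).
- r.snapshot(name): name is "side" or "top"; returns a dict with "pixels" (480x640x3 uint8, red, green, blue), "fov_y" (degrees; the focal length in pixels is half the picture's height over the tangent of half this angle, whatever the lens; pixels are square), "cx", "cy" (the principal point, pixels), "world_from_camera" (4x4, takes a point from camera to world coordinates). Camera axes: x right, y down, z forward; pixel columns grow to the right and rows downward; lengths in mm; the calibration is good to about 2 mm. A picture is of the moment at which its call begins. There is no depth.
- r.close_job(): hands the job in; it is judged then, once.
The state is a dict: "t": time; "joint_positions": joint angles; "dq": joint speeds; "joint_efforts": joint torques, N m; "ee_pos": TCP position; "tool_rot": TCP orientation; "ft_force": force on the tool from outside, world axes, zero at the start; "wrist_torque": the same for the moment, N m; "width": finger opening in mm; "grip_force": force on a finger pad.
Only numpy, scipy, OpenCV 4.12 (cv2) and the standard library are available. Lean on these libraries where they do the work, as an engineer would, in place of code of your own. Each camera call takes 0.05 s, during which the arm holds its last target. There are 200 camera calls.

## Working session

There is one attempt and no reset: what is moved stays moved. The work goes in short steps, Python scripts to look and compute and a tool call to move; the robot and the scene stay as the last step left them, time stands still between calls to the robot, and variables do not carry over. Pictures are saved under pics/ and viewed, at most 14 in all, crops included, and the job is handed in when it is done.

Besides the shell and the picture viewer there is one more tool, called after "Call:" by a JSON object that holds its "op" and its "data", one argument or row to a line. servo_tool: Moves the arm, as the interface text tells. Shifts and turns lie within -1 to 1; 1 stands for 20 mm of shift or 1.5 rad of turn. Its arguments: {"type":"object","properties":{"steps":{"type":"array"},"claw":{"type":"number"},"grip_force":{"type":"number"}},"required":["steps"]}

```bash
mkdir -p pics
python3 - <<'E'
from bench import r
import cv2
print(r.state(), r.hold_point_z)
for n in("top","side"):
    s=r.snapshot(n); cv2.imwrite(f"pics/{n}0.png",s["pixels"][:,:,::-1]); print(n,s["fov_y"],s["cx"],s["cy"],s["world_from_camera"])
E
```

```text
{'t': 0.0, 'joint_positions': array([ 9.08667067e-01,  3.81228194e-01,  1.29825417e+00,  3.38090738e-06,
        1.46359659e+00, -2.15291829e-01]), 'dq': array([-0.00106049,  0.00117501,  0.00015029,  0.00085893,  0.00170418,
       -0.00027674]), 'joint_efforts': array([ 9.42602746e-04, -4.48478222e+01, -2.31275439e+01, -1.38674086e-04,
        4.91759100e-03,  3.00801150e-05]), 'ee_pos': array([237.48039987, 495.76983472, 230.69671087]), 'tool_rot': array([-3.17191135e-04,  2.21564773e-01,  9.75145373e-01, -6.72059942e-04]), 'ft_force': array([-0.03648836, -0.00623124,  0.32209531]), 'wrist_torque': array([-0.02363916, -0.00456652, -0.00426239]), 'grip_force': 0.0, 'width': 85.32698474142954} 18.700000000000003
top 45.633991237074774 312.7216952512032 247.3217238937631 [[-2.23390277e-02 -9.87428776e-01  1.56478048e-01  3.60577674e+02]
 [-9.99608219e-01  2.47006478e-02  1.31638574e-02 -8.28430859e+00]
 [-1.68634808e-02 -1.56122675e-01 -9.87593709e-01  1.41544846e+03]
 [ 0.00000000e+00  0.00000000e+00  0.00000000e+00  1.00000000e+00]]
side 50.133847569986884 319.57939317741636 237.00796145294314 [[ 8.47723084e-01 -2.83944722e-01  4.48041256e-01 -5.83139769e+00]
 [-5.30399036e-01 -4.43379882e-01  7.22558747e-01 -8.98581626e+02]
 [-6.51426304e-03 -8.50170380e-01 -5.26467368e-01  7.35861881e+02]
 [ 0.00000000e+00  0.00000000e+00  0.00000000e+00  1.00000000e+00]]
```

View pics/top0.png

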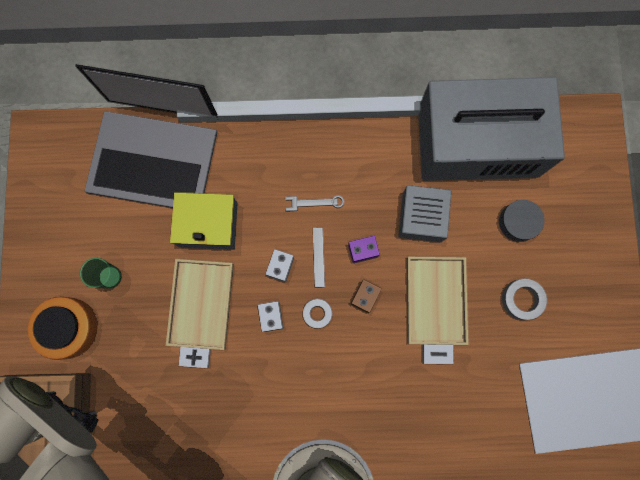

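View pics/side0.png

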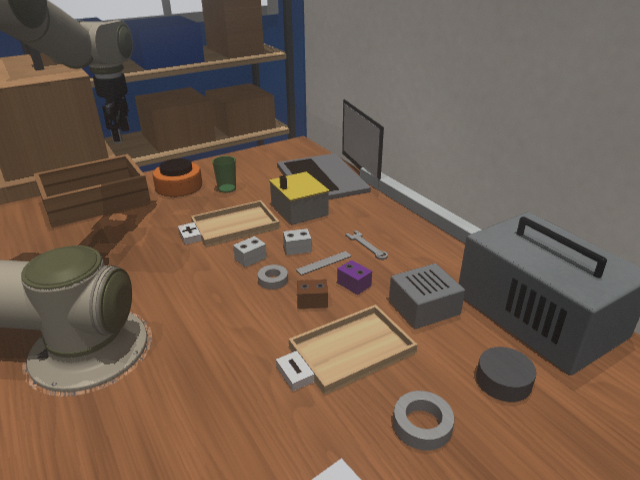

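The top view shows two grey jaws at about (280,265) and (270,317), the cross tray at (200,305), the bar tray at (437,300) and the box at (204,220). The brown and purple blocks are look-alikes. The side view agrees, with jaws at (250,251) and (297,241).

```bash
cat > h.py <<'E'
from bench import r
import numpy as np, cv2
from scipy.spatial.transform import Rotation as R
def snap(n,save=None):
    s=r.snapshot(n)
    if save: cv2.imwrite("pics/"+save,s["pixels"][:,:,::-1])
    return s
def K(s):
    h=s["pixels"].shape[0]; f=h/2/np.tan(np.radians(s["fov_y"]/2))
    return np.array([[f,0,s["cx"]],[0,f,s["cy"]],[0,0,1]])
def p2w(s,uv,z):
    uv=np.atleast_2d(uv).astype(float); T=s["world_from_camera"]
    d=(T[:3,:3]@np.linalg.inv(K(s))@np.c_[uv,np.ones(len(uv))].T).T
    return (T[:3,3]+d*((z-T[2,3])/d[:,2])[:,None])
def w2p(s,P):
    T=s["world_from_camera"]; c=(np.atleast_2d(P)-T[:3,3])@T[:3,:3]
    q=c@K(s).T; return q[:,:2]/q[:,2:]
def rect(s,m,z):
    """largest contour of mask -> world rect (centre, size, angle deg)"""
    cs,_=cv2.findContours(m.astype(np.uint8),cv2.RETR_EXTERNAL,cv2.CHAIN_APPROX_NONE)
    out=[]
    for c in cs:
        if cv2.contourArea(c)<150: continue
        w=p2w(s,c[:,0]+0.0,z)[:,:2].astype(np.float32)
        out.append((cv2.minAreaRect(w),c[:,0].mean(0).round()))
    return out
def tool(yaw_close,tilt):
    """tool orientation: closing axis (y) at world angle yaw_close (deg); tool down, then turned by tilt deg about tool y"""
    a=np.radians(yaw_close); y=np.array([np.cos(a),np.sin(a),0]); z=np.array([0,0,-1.]); x=np.cross(y,z)
    return R.from_matrix(np.c_[x,y,z])*R.from_rotvec([0,np.radians(tilt),0])
def plan(pos,rot,nr=None):
    """print turn (rows of <=.08) then shift in tool axes after the turn, scaled units (totals)"""
    st=r.state(); q=st["tool_rot"]; c=R.from_quat([q[1],q[2],q[3],q[0]])
    w=(c.inv()*rot).as_rotvec()/1.5
    print("turn total",w.round(3),"rows>=",int(np.ceil(np.linalg.norm(w)/.078)))
    print("shift total after turn (tool)",(rot.inv().apply(np.array(pos)-st["ee_pos"])/20).round(2), "before turn:",(c.inv().apply(np.array(pos)-st["ee_pos"])/20).round(2))
E
python3 - <<'E'
from h import *
s=snap("top"); im=s["pixels"].astype(int); hsv=cv2.cvtColor(s["pixels"],cv2.COLOR_RGB2HSV)
sub=np.zeros(im.shape[:2],bool); sub[235:345,150:480]=1
for nm,m,z in (("jaw/white",sub&(hsv[...,1]<40)&(hsv[...,2]>120),44),):
    for o in rect(s,m,z): print(nm,o)
m=(hsv[...,0]>25)&(hsv[...,0]<32)&(hsv[...,1]>180)&(hsv[...,2]>120); 
for o in rect(s,m,82): print("lid",o)
# tray corners by mask of wood pale
m=(hsv[...,0]>14)&(hsv[...,0]<28)&(hsv[...,2]>150)&(hsv[...,1]<150)
for o in rect(s,m,6): print("floor",o)
for c in ((194,357),(438,354)): print(p2w(s,c,22))
a=s["pixels"]
A=cv2.resize(a[180:340,160:310],None,fx=3.7,fy=3.7,interpolation=cv2.INTER_CUBIC)[:,:,::-1]
cv2.imwrite("pics/z1.png",A)
E
```

```text
jaw/white (((414.086669921875, 117.28138732910156), (64.99678039550781, 48.98418426513672), 8.104338645935059), array([269., 316.]))
jaw/white (((418.8376159667969, 3.330066680908203), (66.996337890625, 66.56214141845703), 88.7022933959961), array([317., 313.]))
jaw/white (((538.3137817382812, 92.74658203125), (49.44352722167969, 64.69622039794922), 70.20311737060547), array([279., 265.]))
jaw/white (((545.6307373046875, -3.285768508911133), (125.62493896484375, 24.640750885009766), 0.6016145944595337), array([318., 260.]))
floor (((70.77217102050781, 61.077362060546875), (25.79442024230957, 106.45350646972656), 39.22011184692383), array([295., 464.]))
floor (((450.2738952636719, 295.591552734375), (143.63552856445312, 215.54612731933594), 84.48743438720703), array([199., 304.]))
floor (((445.8944091796875, -293.2338562011719), (143.6674346923828, 215.5424041748047), 87.87821960449219), array([438., 300.]))
[[321.11767445 302.18160628  22.        ]]
[[ 315.40848971 -283.75201335   22.        ]]
```

View pics/z1.png

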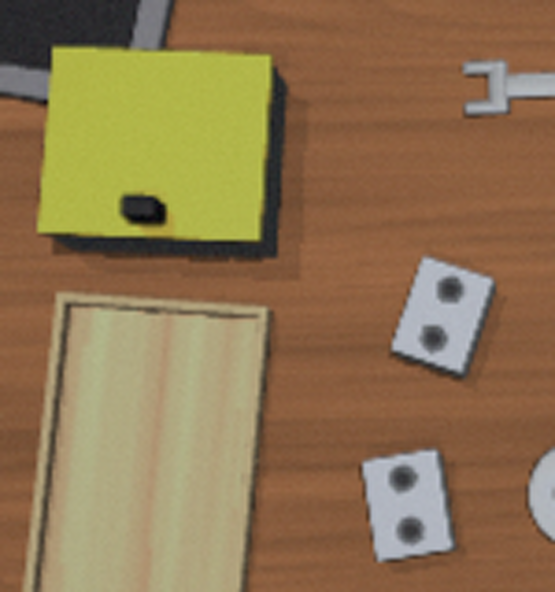

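```bash
cat >> h.py <<'E'
def grasp(c,yaw,tilt,adv=14,back=0):
    t=tool(yaw,tilt); z=t.as_matrix()[:,2]; return np.array(c)+z*(adv-back), t
E
python3 - <<'E'
from h import *
p,t=grasp([414,117,22],8.1,45,14,120); print(p); plan(p,t)
p,t=grasp([538,93,22],-19.8,45,14,120); print(p); plan(p,t)
E
```

```text
[424.56101496  42.79444116  96.95331881]
turn total [-0.258  0.48   0.62 ] rows>= 11
shift total after turn (tool) [-21.52   6.07 -12.06] before turn: [-18.22 -16.38   6.71]
[512.61046867  22.47786377  96.95331881]
turn total [-0.384  0.424  0.925] rows>= 14
shift total after turn (tool) [-17.19  20.96  -7.72] before turn: [-22.63 -15.39   6.71]
```

Call:
{"op": "servo_tool", "data": {
  "steps": [-0.2, 0, 0, -0.026, 0.048, 0.062, 0, 0, 0, -0.026, 0.048, 0.062, 0, 0, 0, -0.026, 0.048, 0.062, 0, 0, 0, -0.026, 0.048, 0.062, 0, 0, 0, -0.026, 0.048, 0.062, 0, 0, 0, -0.026, 0.048, 0.062, 0, 0, 0, -0.026, 0.048, 0.062, 0, 0, 0, -0.026, 0.048, 0.062, 0, 0, 0, -0.026, 0.048, 0.062, 0, 0, 0, -0.026, 0.048, 0.062],
  "claw": 1,
  "grip_force": 80
}}

```text
t: 0.98
ee_pos: [241.7, 493.9, 231.4]
tool_rot: [-0.289, 0.607, 0.695, 0.254]
ft_force: [0.4, 1.3, 0.7]
width: 85.1
grip_force: 0.0
```

Call:
{"op": "servo_tool", "data": {
  "steps": [-0.71, 0.2, -0.4, 0, 0, 0, -0.71, 0.2, -0.4, 0, 0, 0, -0.71, 0.2, -0.4, 0, 0, 0, -0.71, 0.2, -0.4, 0, 0, 0, -0.71, 0.2, -0.4, 0, 0, 0, -0.71, 0.2, -0.4, 0, 0, 0, -0.71, 0.2, -0.4, 0, 0, 0, -0.71, 0.2, -0.4, 0, 0, 0, -0.71, 0.2, -0.4, 0, 0, 0, -0.71, 0.2, -0.4, 0, 0, 0]
}}

```text
t: 1.82
ee_pos: [303.0, 343.7, 187.0]
tool_rot: [-0.289, 0.605, 0.697, 0.253]
ft_force: [0.2, 0.6, -0.3]
width: 85.4
grip_force: 0.0
```

Call:
{"op": "servo_tool", "data": {
  "steps": [-0.71, 0.2, -0.4, 0, 0, 0, -0.71, 0.2, -0.4, 0, 0, 0, -0.71, 0.2, -0.4, 0, 0, 0, -0.71, 0.2, -0.4, 0, 0, 0, -0.71, 0.2, -0.4, 0, 0, 0, -0.71, 0.2, -0.4, 0, 0, 0, -0.71, 0.2, -0.4, 0, 0, 0, -0.71, 0.2, -0.4, 0, 0, 0, -0.71, 0.2, -0.4, 0, 0, 0, 0, 0, 0, 0, 0, 0]
}}

```text
t: 2.65
ee_pos: [359.7, 207.9, 147.0]
tool_rot: [-0.288, 0.606, 0.697, 0.253]
ft_force: [0.1, 0.0, 0.6]
width: 85.2
grip_force: 0.0
```

Run:
```python
from h import *
print(r.state()["ee_pos"],r.state()["joint_positions"])
p,t=grasp([414,117,22],8.1,45,14,120); print(p); plan(p,t)
```

```text
[359.71925288 207.93751944 146.98459685] [-0.23948137  0.32728945  1.96953924  0.75611158  1.29158323 -0.7654752 ]
[424.56101496  42.79444116  96.95331881]
turn total [ 0.004 -0.001 -0.   ] rows>= 1
shift total after turn (tool) [-7.87  2.05 -4.33] before turn: [-7.86  2.07 -4.34]
```

Call:
{"op": "servo_tool", "data": {
  "steps": [-0.79, 0.2, -0.43, 0.002, 0, 0, -0.79, 0.2, -0.43, 0.002, 0, 0, -0.79, 0.2, -0.43, 0, 0, 0, -0.79, 0.2, -0.43, 0, 0, 0, -0.79, 0.2, -0.43, 0, 0, 0, -0.79, 0.2, -0.43, 0, 0, 0, -0.79, 0.2, -0.43, 0, 0, 0, -0.79, 0.2, -0.43, 0, 0, 0, -0.79, 0.2, -0.43, 0, 0, 0, -0.76, 0.25, -0.43, 0, 0, 0]
}}

```text
t: 3.48
ee_pos: [423.5, 45.1, 96.6]
tool_rot: [-0.291, 0.604, 0.698, 0.251]
ft_force: [0.2, 0.8, -0.9]
width: 85.5
grip_force: 0.0
```

Call:
{"op": "servo_tool", "data": {
  "steps": [0, 0, 0.6, 0, 0, 0, 0, 0, 0.6, 0, 0, 0, 0, 0, 0.6, 0, 0, 0, 0, 0, 0.6, 0, 0, 0, 0, 0, 0.6, 0, 0, 0, 0, 0, 0, 0, 0, 0, 0, 0, 0, 0, 0, 0, 0, 0, 0, 0, 0, 0, 0, 0, 0, 0, 0, 0, 0, 0, 0, 0, 0, 0]
}}

```text
t: 4.32
ee_pos: [417.6, 87.0, 54.7]
tool_rot: [-0.29, 0.605, 0.698, 0.251]
ft_force: [-0.3, 0.2, 0.2]
width: 85.3
grip_force: 0.0
```

Run:
```python
from h import *
p,t=grasp([414,117,22],8.1,45,14,0); print(p); plan(p,t)
a=snap("top")["pixels"][200:360,210:370]; b=snap("side")["pixels"][170:330,190:350]
cv2.imwrite("pics/z2.png",cv2.resize(np.hstack([a,b]),None,fx=2.5,fy=2.5,interpolation=cv2.INTER_CUBIC)[:,:,::-1])
```

```text
[412.60514897 126.80073419  12.10050506]
turn total [-0.001 -0.001  0.001] rows>= 1
shift total after turn (tool) [-0.09  0.03  2.92] before turn: [-0.1   0.04  2.92]
```

View pics/z2.png

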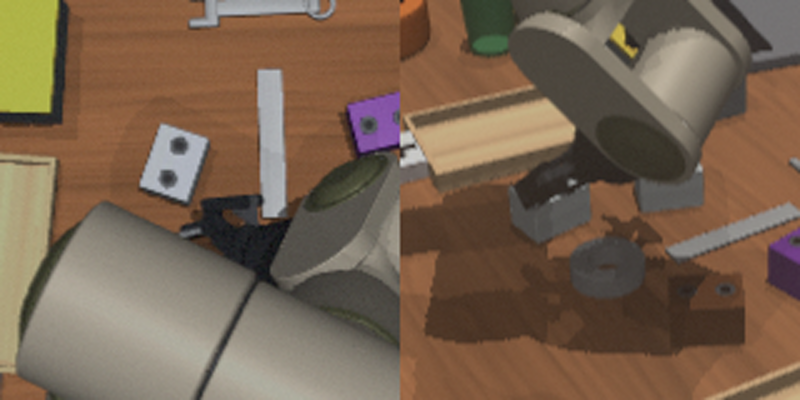

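The tilted gripper straddles jaw A (side crop about (545,205)), and the wrist is clear of the flange.

Call:
{"op": "servo_tool", "data": {
  "steps": [0, 0, 0.4, 0, 0, 0, 0, 0, 0.4, 0, 0, 0, 0, 0, 0.4, 0, 0, 0, 0, 0, 0.4, 0, 0, 0, 0, 0, 0.4, 0, 0, 0, 0, 0, 0.4, 0, 0, 0, 0, 0, 0.4, 0, 0, 0, -0.09, 0, 0.1, 0, 0, 0, 0, 0, 0, 0, 0, 0, 0, 0, 0, 0, 0, 0]
}}

```text
t: 5.25
ee_pos: [411.6, 126.8, 12.1]
tool_rot: [-0.29, 0.604, 0.698, 0.251]
ft_force: [-0.8, -0.2, -0.3]
width: 85.2
grip_force: 0.0
```

Call:
{"op": "servo_tool", "data": {
  "steps": [0, 0, 0, 0, 0, 0, 0, 0, 0, 0, 0, 0, 0, 0, 0, 0, 0, 0, 0, 0, 0, 0, 0, 0, 0, 0, 0, 0, 0, 0, 0, 0, 0, 0, 0, 0, 0, 0, 0, 0, 0, 0, 0, 0, 0, 0, 0, 0, 0, 0, 0, 0, 0, 0, 0, 0, 0, 0, 0, 0],
  "claw": -1,
  "grip_force": 100
}}

```text
t: 6.08
ee_pos: [412.1, 126.4, 12.7]
tool_rot: [-0.29, 0.605, 0.698, 0.251]
ft_force: [1.1, -2.4, 5.6]
width: 64.9
grip_force: 110.4
```

Call:
{"op": "servo_tool", "data": {
  "steps": [0.2, 0, -0.2, 0, 0, 0, 0.5, 0, -0.5, 0, 0, 0, 0.5, 0, -0.5, 0, 0, 0, 0.5, 0, -0.5, 0, 0, 0, 0.5, 0, -0.5, 0, 0, 0, 0.5, 0, -0.5, 0, 0, 0, 0.1, 0, -0.1, 0, 0, 0, 0, 0, 0, 0, -0.03, 0, 0, 0, 0, 0, -0.06, 0, 0, 0, 0, 0, -0.07, 0]
}}

```text
t: 6.92
ee_pos: [411.7, 125.7, 90.8]
tool_rot: [-0.203, 0.631, 0.728, 0.175]
ft_force: [0.2, -0.2, -3.8]
width: 65.0
grip_force: 110.6
```

Call:
{"op": "servo_tool", "data": {
  "steps": [0, 0, 0, 0, -0.075, 0, 0, 0, 0, 0, -0.075, 0, 0, 0, 0, 0, -0.075, 0, 0, 0, 0, 0, -0.075, 0, 0, 0, 0, 0, -0.075, 0, 0, 0, 0, 0, -0.075, 0, 0, 0, 0, 0, -0.075, 0, 0, 0, 0, 0, -0.075, 0, 0, 0, 0, 0, -0.075, 0, 0, 0, 0, 0, -0.075, 0]
}}

```text
t: 7.75
ee_pos: [411.4, 127.0, 91.5]
tool_rot: [0.217, 0.627, 0.724, -0.188]
ft_force: [-0.4, -0.4, -3.6]
width: 65.0
grip_force: 111.0
```

Call:
{"op": "servo_tool", "data": {
  "steps": [0, 0, 0, 0, -0.07, 0, 0, 0, 0, 0, -0.05, 0, 0, 0, 0, 0, -0.017, 0, 0, 0, 0, 0, 0, 0, 0, 0, 0, 0, 0, 0, 0, 0, 0, 0, 0, 0, 0, 0, 0, 0, 0, 0, 0, 0, 0, 0, 0, 0, 0, 0, 0, 0, 0, 0, 0, 0, 0, 0, 0, 0]
}}

```text
t: 8.58
ee_pos: [411.7, 126.4, 91.6]
tool_rot: [0.288, 0.605, 0.699, -0.25]
ft_force: [0.0, -0.3, -3.3]
width: 65.3
grip_force: 112.9
```

Run:
```python
from h import *
st=r.state(); print(st["joint_positions"],st["width"])
p,t=grasp([414,117,25],8.1,-45,14,0); print(p); plan(p,t)
a=snap("top")["pixels"][200:360,210:370]; b=snap("side")["pixels"][130:290,190:350]
cv2.imwrite("pics/z3.png",cv2.resize(np.hstack([a,b]),None,fx=2.5,fy=2.5,interpolation=cv2.INTER_CUBIC)[:,:,::-1])
```

```text
[ 0.4298755   0.56073229  1.74030717 -0.79641987  1.2403978   0.7139837 ] 65.25647270247957
[415.39485103 107.19926581  15.10050506]
turn total [ 0.001 -0.002  0.001] rows>= 1
shift total after turn (tool) [2.01 0.05 3.4 ] before turn: [2.   0.05 3.4 ]
```

View pics/z3.png

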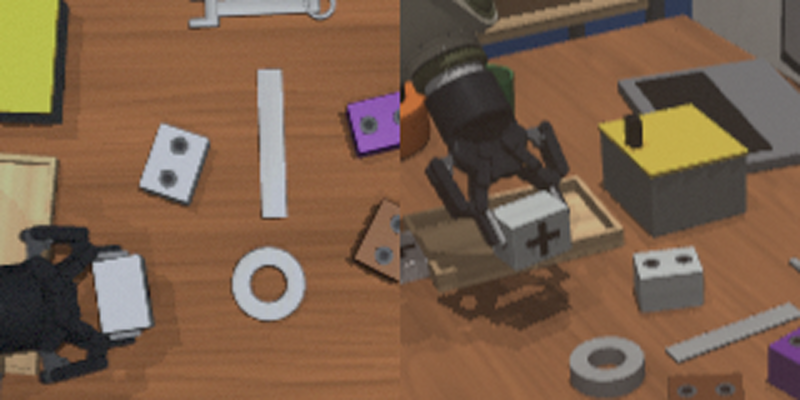

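Jaw A bears a cross (side crop (543,238)). I'll set it down on its side and regrasp.

Call:
{"op": "servo_tool", "data": {
  "steps": [0.2, 0, 0.34, 0, 0, 0, 0.2, 0, 0.34, 0, 0, 0, 0.2, 0, 0.34, 0, 0, 0, 0.2, 0, 0.34, 0, 0, 0, 0.2, 0, 0.34, 0, 0, 0, 0.2, 0, 0.34, 0, 0, 0, 0.2, 0, 0.34, 0, 0, 0, 0.2, 0, 0.34, 0, 0, 0, 0.2, 0, 0.34, 0, 0, 0, 0.2, 0.05, 0.29, 0, 0, 0]
}}

```text
t: 9.52
ee_pos: [415.0, 107.8, 15.8]
tool_rot: [0.289, 0.605, 0.699, -0.251]
ft_force: [-45.9, 59.7, 129.8]
width: 65.0
grip_force: 129.8
```

Call:
{"op": "servo_tool", "data": {
  "steps": [0, 0, 0, 0, 0, 0, 0, 0, 0, 0, 0, 0, 0, 0, 0, 0, 0, 0, 0, 0, 0, 0, 0, 0, 0, 0, 0, 0, 0, 0, 0, 0, 0, 0, 0, 0, 0, 0, 0, 0, 0, 0, 0, 0, 0, 0, 0, 0, 0, 0, 0, 0, 0, 0, 0, 0, 0, 0, 0, 0],
  "claw": 1
}}

```text
t: 10.35
ee_pos: [415.3, 108.1, 15.7]
tool_rot: [0.288, 0.605, 0.699, -0.25]
ft_force: [-0.4, -0.4, -0.3]
width: 85.5
grip_force: 0.0
```

Call:
{"op": "servo_tool", "data": {
  "steps": [0, 0, -0.3, 0, 0, 0, 0, 0, -0.6, 0, 0, 0, 0, 0, -0.8, 0, 0, 0, 0, 0, -0.8, 0, 0, 0, 0, 0, -0.8, 0, 0, 0, 0, 0, -0.8, 0, 0, 0, -0.3, 0, -0.8, 0, 0, 0, -0.3, 0, -0.7, 0, 0, 0, -0.3, 0, -0.5, 0, 0, 0, -0.3, 0, -0.3, 0, 0, 0]
}}

```text
t: 11.18
ee_pos: [404.8, 181.5, 124.6]
tool_rot: [0.288, 0.605, 0.699, -0.249]
ft_force: [-0.3, -0.1, -0.3]
width: 85.6
grip_force: 0.0
```

Run:
```python
from h import *
s=snap("top"); hsv=cv2.cvtColor(s["pixels"],cv2.COLOR_RGB2HSV)
sub=np.zeros(hsv.shape[:2],bool); sub[235:345,235:300]=1
for z in (44,50):
  for o in rect(s,sub&(hsv[...,1]<40)&(hsv[...,2]>120),z): print(z,o)
p,t=grasp([414,117,25],8.1,45,14,100); print(p); plan(p,t)
b=snap("side")["pixels"][170:330,190:350]
cv2.imwrite("pics/z4.png",cv2.resize(np.hstack([s["pixels"][220:380,180:340],b]),None,fx=2.5,fy=2.5)[:,:,::-1])
```

```text
44 (((412.77813720703125, 117.93657684326172), (65.82609558105469, 43.49393844604492), 8.286214828491211), array([269., 317.]))
44 (((538.1135864257812, 92.57879638671875), (49.74896240234375, 64.75545501708984), 69.78753662109375), array([279., 265.]))
50 (((412.5498046875, 117.3843765258789), (65.5380859375, 43.30364990234375), 8.286208152770996), array([269., 317.]))
50 (((537.3370361328125, 92.13748168945312), (49.53131103515625, 64.47210693359375), 69.78755187988281), array([279., 265.]))
[422.56837063  56.79549     85.81118318]
turn total [1.000e-03 1.045e+00 2.000e-03] rows>= 14
shift total after turn (tool) [-5.85 -0.01 -3.04] before turn: [-3.06 -0.04  5.84]
```

View pics/z4.png

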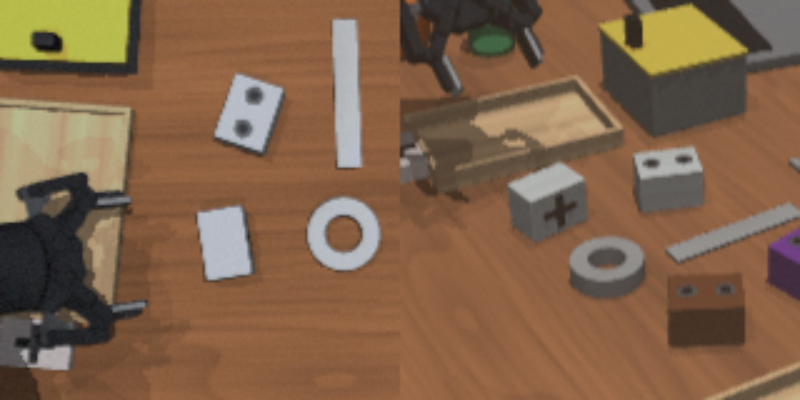

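The jaw now rests on its side with the cross facing the side camera (side crop (558,212)). The set-down was too hard, so from here I'll finish descents slowly.

Call:
{"op": "servo_tool", "data": {
  "steps": [0, 0, 0, 0, 0.07, 0, 0, 0, 0, 0, 0.075, 0, 0, 0, 0, 0, 0.075, 0, 0, 0, 0, 0, 0.075, 0, 0, 0, 0, 0, 0.075, 0, 0, 0, 0, 0, 0.075, 0, 0, 0, 0, 0, 0.075, 0, 0, 0, 0, 0, 0.075, 0, 0, 0, 0, 0, 0.075, 0, 0, 0, 0, 0, 0.075, 0]
}}

```text
t: 12.12
ee_pos: [405.0, 180.4, 123.6]
tool_rot: [-0.128, 0.645, 0.745, 0.111]
ft_force: [0.7, -0.1, -0.7]
width: 85.3
grip_force: 0.0
```

Call:
{"op": "servo_tool", "data": {
  "steps": [0, 0, 0, 0, 0.075, 0, 0, 0, 0, 0, 0.075, 0, 0, 0, 0, 0, 0.075, 0, 0, 0, 0, 0, 0.075, 0.002, -0.7, 0, -0.3, 0, 0, 0, -0.9, 0, -0.5, 0, 0, 0, -0.9, 0, -0.5, 0, 0, 0, -0.9, 0, -0.5, 0, 0, 0, -0.9, 0, -0.5, 0, 0, 0, -0.9, 0, -0.5, 0, 0, 0]
}}

```text
t: 12.95
ee_pos: [420.4, 67.5, 88.8]
tool_rot: [-0.29, 0.606, 0.697, 0.249]
ft_force: [-0.2, -0.1, -0.2]
width: 85.4
grip_force: 0.0
```

Call:
{"op": "servo_tool", "data": {
  "steps": [-0.6, 0, -0.2, 0, 0, 0, 0, 0, 0, 0, 0, 0, 0, 0, 0.5, 0, 0, 0, 0, 0, 0.5, 0, 0, 0, 0, 0, 0, 0, 0, 0, 0, 0, 0, 0, 0, 0, 0, 0, 0, 0, 0, 0, 0, 0, 0, 0, 0, 0, 0, 0, 0, 0, 0, 0, 0, 0, 0, 0, 0, 0]
}}

```text
t: 13.78
ee_pos: [420.3, 71.3, 69.9]
tool_rot: [-0.289, 0.606, 0.698, 0.25]
ft_force: [0.6, 0.0, 0.5]
width: 86.1
grip_force: 0.0
```

Run:
```python
from h import *
p,t=grasp([412.6,117.4,25],8.3,45,14,0); print(p); plan(p,t)
```

```text
[411.17094652 127.19580554  15.10050506]
turn total [ 0.     0.001 -0.003] rows>= 1
shift total after turn (tool) [ 0.07 -0.05  3.94] before turn: [ 0.07 -0.05  3.94]
```

Call:
{"op": "servo_tool", "data": {
  "steps": [0.07, -0.05, 0.5, 0, 0, -0.003, 0, 0, 0.5, 0, 0, 0, 0, 0, 0.5, 0, 0, 0, 0, 0, 0.5, 0, 0, 0, 0, 0, 0.5, 0, 0, 0, 0, 0, 0.5, 0, 0, 0, 0, 0, 0.5, 0, 0, 0, 0, 0, 0.3, 0, 0, 0, 0, 0, 0.14, 0, 0, 0, 0, 0, 0, 0, 0, 0]
}}

```text
t: 14.62
ee_pos: [410.9, 127.7, 14.6]
tool_rot: [-0.289, 0.604, 0.699, 0.25]
ft_force: [0.4, 0.2, 0.0]
width: 85.4
grip_force: 0.0
```

Call:
{"op": "servo_tool", "data": {
  "steps": [0, 0, 0, 0, 0, 0, 0, 0, 0, 0, 0, 0, 0, 0, 0, 0, 0, 0, 0, 0, 0, 0, 0, 0, 0, 0, 0, 0, 0, 0, 0, 0, 0, 0, 0, 0, 0, 0, 0, 0, 0, 0, 0, 0, 0, 0, 0, 0, 0, 0, 0, 0, 0, 0, 0, 0, 0, 0, 0, 0],
  "claw": -1,
  "grip_force": 100
}}

```text
t: 15.45
ee_pos: [411.5, 126.9, 15.4]
tool_rot: [-0.289, 0.604, 0.699, 0.251]
ft_force: [0.3, -1.9, 5.9]
width: 64.9
grip_force: 110.6
```

Call:
{"op": "servo_tool", "data": {
  "steps": [0.2, 0, -0.2, 0, 0, 0, 0.5, 0, -0.5, 0, 0, 0, 0.5, 0, -0.5, 0, 0, 0, 0.5, 0, -0.5, 0, 0, 0, 0.5, 0, -0.5, 0, 0, 0, 0.5, 0, -0.5, 0, 0, 0, 0.5, 0, -0.5, 0, 0, 0, 0, 0, 0, 0, -0.03, 0, 0, 0, 0, 0, -0.06, 0, 0, 0, 0, 0, -0.07, 0]
}}

```text
t: 16.28
ee_pos: [411.3, 126.3, 105.5]
tool_rot: [-0.201, 0.631, 0.728, 0.175]
ft_force: [0.3, 0.1, -3.3]
width: 65.1
grip_force: 110.6
```

Call:
{"op": "servo_tool", "data": {
  "steps": [0, 0, 0, 0, -0.075, 0, 0, 0, 0, 0, -0.075, 0, 0, 0, 0, 0, -0.075, 0, 0, 0, 0, 0, -0.075, 0, 0, 0, 0, 0, -0.075, 0, 0, 0, 0, 0, -0.075, 0, 0, 0, 0, 0, -0.075, 0, 0, 0, 0, 0, -0.075, 0, 0, 0, 0, 0, -0.075, 0, 0, 0, 0, 0, -0.075, 0]
}}

```text
t: 17.12
ee_pos: [411.0, 127.6, 106.3]
tool_rot: [0.219, 0.627, 0.724, -0.188]
ft_force: [0.0, 0.3, -3.7]
width: 65.0
grip_force: 111.0
```

Call:
{"op": "servo_tool", "data": {
  "steps": [0, 0, 0, 0, -0.07, 0, 0, 0, 0, 0, -0.05, 0, 0, 0, 0, 0, -0.017, 0, 0, 0, 0, 0, 0, 0, 0, 0, 0, 0, 0, 0, 0, 0, 0, 0, 0, 0, 0, 0, 0, 0, 0, 0, 0, 0, 0, 0, 0, 0, 0, 0, 0, 0, 0, 0, 0, 0, 0, 0, 0, 0]
}}

```text
t: 17.95
ee_pos: [411.1, 127.1, 105.7]
tool_rot: [0.29, 0.605, 0.699, -0.25]
ft_force: [0.2, 0.3, -3.2]
width: 65.1
grip_force: 111.0
```

Run:
```python
from h import *
a=np.radians(-5.5); c=np.array([449,292])+ -36*np.array([-np.sin(a),np.cos(a)]); print(c)
print(r.state()["joint_positions"])
p,t=grasp([*c,6+22+30],-5.5,-45,14,0); print(p); plan(p,t)
s=snap("side")
cv2.imwrite("pics/z5.png",s["pixels"][100:340,100:420][:,:,::-1])
```

```text
[445.54955291 256.16573686]
[ 0.43298508  0.53720479  1.7289147  -0.79020489  1.26734161  0.69084937]
[444.60072837 246.31181723  48.10050506]
turn total [ 0.114 -0.     0.113] rows>= 3
shift total after turn (tool) [ 6.34  1.09 -2.27] before turn: [ 6.04  2.51 -1.96]
```

View pics/z5.png

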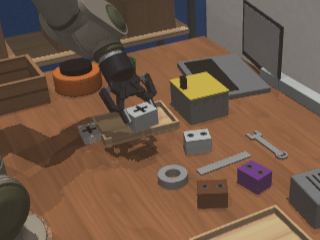

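Jaw A is now mark up in the grip. I'll carry it to the cross tray.

Call:
{"op": "servo_tool", "data": {
  "steps": [0, 0, 0, 0.028, 0, 0.028, 0, 0, 0, 0.029, 0, 0.028, 0, 0, 0, 0.029, 0, 0.029, 0, 0, 0, 0.028, 0, 0.028, 0, 0, 0, 0, 0, 0, 0.3, 0.05, -0.1, 0, 0, 0, 0.7, 0.12, -0.26, 0, 0, 0, 0.7, 0.12, -0.26, 0, 0, 0, 0.7, 0.12, -0.26, 0, 0, 0, 0.7, 0.12, -0.26, 0, 0, 0]
}}

```text
t: 18.83
ee_pos: [427.2, 187.0, 77.2]
tool_rot: [0.257, 0.683, 0.622, -0.283]
ft_force: [1.9, -0.3, -3.2]
width: 64.7
grip_force: 111.2
```

Call:
{"op": "servo_tool", "data": {
  "steps": [0.7, 0.12, -0.26, 0, 0, 0, 0.7, 0.12, -0.26, 0, 0, 0, 0.7, 0.12, -0.26, 0, 0, 0, 0.7, 0.12, -0.26, 0, 0, 0, 0.44, 0.08, -0.09, 0, 0, 0, 0, 0, 0, 0, 0, 0, 0, 0, 0, 0, 0, 0, 0, 0, 0, 0, 0, 0, 0, 0, 0, 0, 0, 0, 0, 0, 0, 0, 0, 0]
}}

```text
t: 19.67
ee_pos: [444.4, 246.0, 48.2]
tool_rot: [0.257, 0.684, 0.621, -0.284]
ft_force: [0.0, 0.1, -4.3]
width: 64.8
grip_force: 111.2
```

Run:
```python
from h import *
p,t=grasp([445.5,256,6+22+1],-5.5,-45,14,0); print(p); plan(p,t)
s=snap("top"); b=snap("side")["pixels"][170:330,150:310]
cv2.imwrite("pics/z6.png",cv2.resize(np.hstack([s["pixels"][220:380,140:300],b]),None,fx=2.5,fy=2.5)[:,:,::-1])
```

```text
[444.55117546 246.14608037  19.10050506]
turn total [-0.  0. -0.] rows>= 1
shift total after turn (tool) [1.04 0.01 1.02] before turn: [1.04 0.01 1.02]
```

View pics/z6.png

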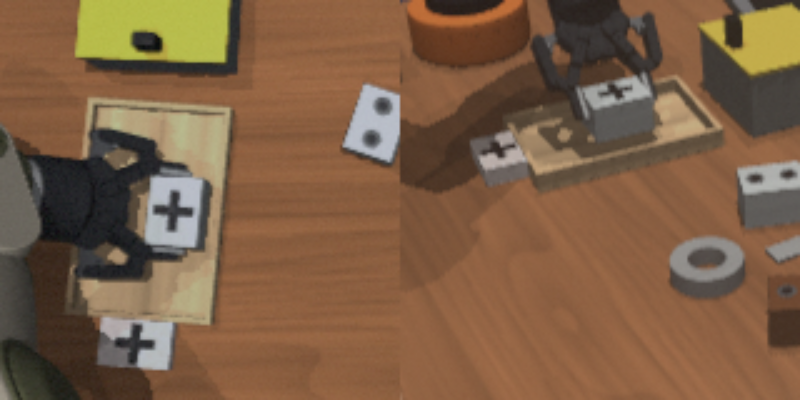

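Jaw A hangs mark up over the tray, a little near its -y wall. I'll shift it 6 mm and descend gently.

Call:
{"op": "servo_tool", "data": {
  "steps": [0.2, 0, 0.1, 0, 0, 0, 0.25, 0, 0.15, 0, 0, 0, 0.25, 0, 0.15, 0, 0, 0, 0.2, 0, 0.12, 0, 0, 0, 0.15, 0, 0.1, 0, 0, 0, 0.1, 0, 0.08, 0, 0, 0, 0.05, 0, 0.06, 0, 0, 0, 0, 0, 0, 0, 0, 0, 0, 0, 0, 0, 0, 0, 0, 0, 0, 0, 0, 0]
}}

```text
t: 20.6
ee_pos: [445.0, 252.6, 20.3]
tool_rot: [0.257, 0.684, 0.621, -0.283]
ft_force: [-0.3, 0.8, -3.0]
width: 65.0
grip_force: 111.2
```

Call:
{"op": "servo_tool", "data": {
  "steps": [0.01, 0, 0.01, 0, 0, 0, 0.01, 0, 0.01, 0, 0, 0, 0.01, 0, 0.01, 0, 0, 0, 0.01, 0, 0.01, 0, 0, 0, 0, 0, 0, 0, 0, 0, 0, 0, 0, 0, 0, 0, 0, 0, 0, 0, 0, 0, 0, 0, 0, 0, 0, 0, 0, 0, 0, 0, 0, 0, 0, 0, 0, 0, 0, 0]
}}

```text
t: 21.43
ee_pos: [445.0, 252.6, 19.0]
tool_rot: [0.257, 0.684, 0.621, -0.284]
ft_force: [-0.2, 0.3, -3.5]
width: 64.8
grip_force: 111.2
```

Call:
{"op": "servo_tool", "data": {
  "steps": [0, 0, 0, 0, 0, 0, 0, 0, 0, 0, 0, 0, 0, 0, 0, 0, 0, 0, 0, 0, 0, 0, 0, 0, 0, 0, 0, 0, 0, 0, 0, 0, 0, 0, 0, 0, 0, 0, 0, 0, 0, 0, 0, 0, 0, 0, 0, 0, 0, 0, 0, 0, 0, 0, 0, 0, 0, 0, 0, 0],
  "claw": 1
}}

```text
t: 22.27
ee_pos: [445.0, 252.6, 19.0]
tool_rot: [0.257, 0.684, 0.621, -0.284]
ft_force: [-0.6, -0.3, -0.2]
width: 85.7
grip_force: 0.0
```

Call:
{"op": "servo_tool", "data": {
  "steps": [0, 0, -0.3, 0, 0, 0, 0, 0, -0.6, 0, 0, 0, 0, 0, -0.8, 0, 0, 0, 0, 0, -0.8, 0, 0, 0, 0, 0, -0.8, 0, 0, 0, 0, 0, -0.8, 0, 0, 0, -0.5, 0, -0.8, 0, 0, 0, -0.6, 0, -0.8, 0, 0, 0, -0.8, 0, -0.6, 0, 0, 0, -0.8, 0, -0.3, 0, 0, 0]
}}

```text
t: 23.1
ee_pos: [450.4, 308.5, 152.1]
tool_rot: [0.257, 0.684, 0.622, -0.283]
ft_force: [-0.2, 0.5, -0.6]
width: 85.6
grip_force: 0.0
```

Run:
```python
from h import *
print(r.state()["joint_positions"])
s=snap("top"); hsv=cv2.cvtColor(s["pixels"],cv2.COLOR_RGB2HSV)
sub=np.zeros(hsv.shape[:2],bool); sub[235:345,175:300]=1
for z in (44,50):
  for o in rect(s,sub&(hsv[...,1]<40)&(hsv[...,2]>120),z): print(z,o)
p,t=grasp([538,92.6,22],-20.2,45,14,120); print(p); plan(p,t)
```

```text
[ 0.6340565   0.72984915  1.12139864 -0.57691854  1.82977334  0.73594433]
44 (((445.3007507324219, 264.1416015625), (50.11960983276367, 65.47074890136719), 84.1390609741211), array([208., 304.]))
44 (((527.30859375, 65.01492309570312), (49.15237045288086, 64.7874755859375), 70.83243560791016), array([289., 269.]))
50 (((444.93011474609375, 262.9497375488281), (49.90032196044922, 65.18428802490234), 84.13905334472656), array([208., 304.]))
50 (((526.5791015625, 64.69424438476562), (48.93733596801758, 64.5040054321289), 70.83242797851562), array([289., 269.]))
[512.11875401  22.25683327  96.95331881]
turn total [0.003 1.039 0.19 ] rows>= 14
shift total after turn (tool) [-10.77   7.8   -6.67] before turn: [-7.8   4.4  11.87]
```

Jaw A sits in the cross tray at (445,263). Jaw B was knocked to (527,65), so I'll replan for that position.

Run:
```python
from h import *
p,t=grasp([527.3,65,22],-19.2,45,14,110); print(p); plan(p,t)
```

```text
[504.97579174   0.8936062   89.88225099]
turn total [0.003 1.04  0.177] rows>= 14
shift total after turn (tool) [-11.91   7.59  -7.31] before turn: [-8.33  4.15 12.9 ]
```

Call:
{"op": "servo_tool", "data": {
  "steps": [0, 0, 0, 0, 0.074, 0.0126, 0, 0, 0, 0, 0.074, 0.0126, 0, 0, 0, 0, 0.074, 0.0126, 0, 0, 0, 0, 0.074, 0.0126, 0, 0, 0, 0, 0.074, 0.0126, 0, 0, 0, 0, 0.074, 0.0126, 0, 0, 0, 0, 0.074, 0.0126, 0, 0, 0, 0, 0.074, 0.0126, 0, 0, 0, 0, 0.074, 0.0126, 0, 0, 0, 0, 0.074, 0.0126]
}}

```text
t: 23.98
ee_pos: [450.7, 307.7, 151.3]
tool_rot: [-0.085, 0.783, 0.599, 0.146]
ft_force: [0.3, 0.5, 0.6]
width: 85.1
grip_force: 0.0
```

Call:
{"op": "servo_tool", "data": {
  "steps": [0, 0, 0, 0, 0.075, 0.0126, 0, 0, 0, 0, 0.075, 0.0126, 0, 0, 0, 0, 0.075, 0.0126, 0, 0, 0, 0, 0.075, 0.0126, -0.3, 0.2, -0.1, 0, 0, 0, -0.6, 0.4, -0.3, 0, 0, 0, -0.6, 0.4, -0.3, 0, 0, 0, -0.6, 0.4, -0.3, 0, 0, 0, -0.6, 0.4, -0.3, 0, 0, 0, -0.6, 0.4, -0.3, 0, 0, 0]
}}

```text
t: 24.82
ee_pos: [469.2, 226.6, 126.5]
tool_rot: [-0.219, 0.754, 0.538, 0.306]
ft_force: [-0.6, -0.3, -0.4]
width: 85.5
grip_force: 0.0
```

Call:
{"op": "servo_tool", "data": {
  "steps": [-0.6, 0.4, -0.4, 0, 0, 0, -0.6, 0.4, -0.4, 0, 0, 0, -0.6, 0.4, -0.4, 0, 0, 0, -0.6, 0.4, -0.4, 0, 0, 0, -0.6, 0.4, -0.4, 0, 0, 0, -0.6, 0.4, -0.4, 0, 0, 0, -0.6, 0.4, -0.4, 0, 0, 0, -0.6, 0.4, -0.4, 0, 0, 0, -0.6, 0.4, -0.4, 0, 0, 0, -0.6, 0.3, -0.4, 0, 0, 0]
}}

```text
t: 25.65
ee_pos: [496.6, 66.7, 99.4]
tool_rot: [-0.219, 0.754, 0.538, 0.306]
ft_force: [-1.1, -0.6, -0.5]
width: 85.7
grip_force: 0.0
```

Call:
{"op": "servo_tool", "data": {
  "steps": [-0.6, 0.4, -0.4, 0, 0, 0, -0.6, 0.4, -0.4, 0, 0, 0, -0.6, 0.4, -0.4, 0, 0, 0, -0.6, 0.2, -0.3, 0, 0, 0, 0, 0, 0, 0, 0, 0, 0, 0, 0, 0, 0, 0, 0, 0, 0, 0, 0, 0, 0, 0, 0, 0, 0, 0, 0, 0, 0, 0, 0, 0, 0, 0, 0, 0, 0, 0]
}}

```text
t: 26.48
ee_pos: [504.6, 7.3, 87.9]
tool_rot: [-0.22, 0.754, 0.537, 0.308]
ft_force: [-0.3, -0.1, 0.3]
width: 85.5
grip_force: 0.0
```

Run:
```python
from h import *
p,t=grasp([527.3,65,22],-19.2,45,14,0); print(p); plan(p,t)
s=snap("top"); hsv=cv2.cvtColor(s["pixels"],cv2.COLOR_RGB2HSV)
sub=np.zeros(hsv.shape[:2],bool); sub[235:345,175:310]=1
for o in rect(s,sub&(hsv[...,1]<40)&(hsv[...,2]>120),44): print(o)
```

```text
[530.5556137   74.3488491   12.10050506]
turn total [-0.001  0.006  0.001] rows>= 1
shift total after turn (tool) [-0.14  0.12  5.22] before turn: [-0.09  0.13  5.22]
(((410.71441650390625, 101.07209014892578), (156.96258544921875, 125.82324981689453), 88.7304916381836), array([280., 325.]))
(((445.42987060546875, 264.2885437011719), (50.067569732666016, 65.71688079833984), 83.80526733398438), array([208., 304.]))
(((527.4788818359375, 65.11543273925781), (49.37562561035156, 64.55085754394531), 70.20513916015625), array([290., 269.]))
```

Call:
{"op": "servo_tool", "data": {
  "steps": [-0.1, 0.1, 0.4, 0, 0.006, -0.005, 0, 0.02, 0.6, 0, 0, 0, 0, 0, 0.7, 0, 0, 0, 0, 0, 0.7, 0, 0, 0, 0, 0, 0.7, 0, 0, 0, 0, 0, 0.7, 0, 0, 0, 0, 0, 0.6, 0, 0, 0, 0, 0, 0.5, 0, 0, 0, 0, 0, 0.2, 0, 0, 0, 0, 0, 0.1, 0, 0, 0]
}}

```text
t: 27.37
ee_pos: [530.6, 74.7, 12.2]
tool_rot: [-0.221, 0.75, 0.539, 0.312]
ft_force: [-0.9, 0.2, 0.2]
width: 85.4
grip_force: 0.0
```

Call:
{"op": "servo_tool", "data": {
  "steps": [0, 0, 0, 0, 0, 0, 0, 0, 0, 0, 0, 0, 0, 0, 0, 0, 0, 0, 0, 0, 0, 0, 0, 0, 0, 0, 0, 0, 0, 0, 0, 0, 0, 0, 0, 0, 0, 0, 0, 0, 0, 0, 0, 0, 0, 0, 0, 0, 0, 0, 0, 0, 0, 0, 0, 0, 0, 0, 0, 0],
  "claw": -1,
  "grip_force": 100
}}

```text
t: 28.2
ee_pos: [531.0, 73.7, 13.4]
tool_rot: [-0.22, 0.75, 0.539, 0.313]
ft_force: [-1.1, -2.8, 5.7]
width: 64.7
grip_force: 110.8
```

Call:
{"op": "servo_tool", "data": {
  "steps": [0.2, 0, -0.2, 0, 0, 0, 0.5, 0, -0.5, 0, 0, 0, 0.5, 0, -0.5, 0, 0, 0, 0.5, 0, -0.5, 0, 0, 0, 0.5, 0, -0.5, 0, 0, 0, 0.5, 0, -0.5, 0, 0, 0, 0.1, 0, -0.1, 0, 0, 0, 0, 0, 0, 0, -0.03, 0, 0, 0, 0, 0, -0.06, 0, 0, 0, 0, 0, -0.07, 0]
}}

```text
t: 29.03
ee_pos: [529.9, 73.2, 91.1]
tool_rot: [-0.153, 0.784, 0.561, 0.219]
ft_force: [-1.1, -0.4, -4.3]
width: 64.7
grip_force: 110.5
```

Call:
{"op": "servo_tool", "data": {
  "steps": [0, 0, 0, 0, -0.075, 0, 0, 0, 0, 0, -0.075, 0, 0, 0, 0, 0, -0.075, 0, 0, 0, 0, 0, -0.075, 0, 0, 0, 0, 0, -0.075, 0, 0, 0, 0, 0, -0.075, 0, 0, 0, 0, 0, -0.075, 0, 0, 0, 0, 0, -0.075, 0, 0, 0, 0, 0, -0.075, 0, 0, 0, 0, 0, -0.075, 0]
}}

```text
t: 29.87
ee_pos: [530.1, 74.7, 91.8]
tool_rot: [0.17, 0.779, 0.557, -0.233]
ft_force: [-0.6, -0.1, -3.8]
width: 64.9
grip_force: 110.9
```

Call:
{"op": "servo_tool", "data": {
  "steps": [0, 0, 0, 0, -0.07, 0, 0, 0, 0, 0, -0.05, 0, 0, 0, 0, 0, -0.017, 0, 0, 0, 0, 0, 0, 0, 0, 0, 0, 0, 0, 0, 0, 0, 0, 0, 0, 0, 0, 0, 0, 0, 0, 0, 0, 0, 0, 0, 0, 0, 0, 0, 0, 0, 0, 0, 0, 0, 0, 0, 0, 0]
}}

```text
t: 30.7
ee_pos: [530.3, 74.1, 92.3]
tool_rot: [0.225, 0.752, 0.537, -0.309]
ft_force: [0.2, 0.6, -3.3]
width: 64.8
grip_force: 110.9
```

Run:
```python
from h import *
print(r.state()["joint_positions"])
p,t=grasp([527,75,25+3],-19.5,-45,14,0); print(p); plan(p,t)
a=snap("top")["pixels"][200:360,210:370]; b=snap("side")["pixels"][130:290,220:380]
cv2.imwrite("pics/z7.png",cv2.resize(np.hstack([a,b]),None,fx=2.5,fy=2.5,interpolation=cv2.INTER_CUBIC)[:,:,::-1])
```

```text
[ 0.21183554  0.73965759  1.30734772 -0.65372496  1.56590636  0.70845635]
[523.69548069  65.66832533  18.10050506]
turn total [ 0.009 -0.001  0.003] rows>= 1
shift total after turn (tool) [ 2.26 -0.17  2.98] before turn: [ 2.26 -0.2   2.98]
```

View pics/z7.png

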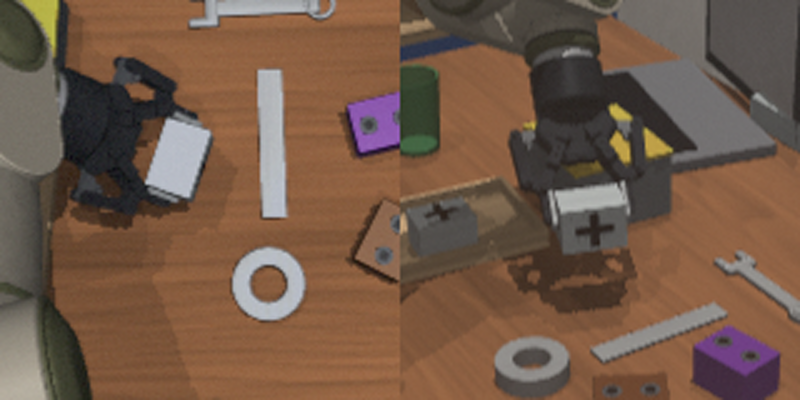

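Jaw B bears a cross too (side crop (595,230)). I'll set it on its side gently.

Call:
{"op": "servo_tool", "data": {
  "steps": [0.3, -0.03, 0.4, 0.009, 0, 0, 0.3, -0.03, 0.4, 0, 0, 0, 0.3, -0.03, 0.4, 0, 0, 0, 0.3, -0.03, 0.4, 0, 0, 0, 0.3, -0.03, 0.4, 0, 0, 0, 0.3, -0.02, 0.4, 0, 0, 0, 0.26, 0, 0.3, 0, 0, 0, 0.15, 0, 0.2, 0, 0, 0, 0.05, 0, 0.08, 0, 0, 0, 0, 0, 0, 0, 0, 0]
}}

```text
t: 31.63
ee_pos: [523.5, 65.8, 17.6]
tool_rot: [0.22, 0.753, 0.535, -0.313]
ft_force: [1.0, 0.7, -3.3]
width: 64.9
grip_force: 111.0
```

Call:
{"op": "servo_tool", "data": {
  "steps": [0.01, 0, 0.01, 0, 0, 0, 0.01, 0, 0.01, 0, 0, 0, 0.01, 0, 0.01, 0, 0, 0, 0, 0, 0, 0, 0, 0, 0, 0, 0, 0, 0, 0, 0, 0, 0, 0, 0, 0, 0, 0, 0, 0, 0, 0, 0, 0, 0, 0, 0, 0, 0, 0, 0, 0, 0, 0, 0, 0, 0, 0, 0, 0]
}}

```text
t: 32.47
ee_pos: [523.5, 65.9, 17.0]
tool_rot: [0.22, 0.753, 0.535, -0.313]
ft_force: [0.1, 0.2, -3.1]
width: 64.9
grip_force: 111.0
```

Call:
{"op": "servo_tool", "data": {
  "steps": [0, 0, 0, 0, 0, 0, 0, 0, 0, 0, 0, 0, 0, 0, 0, 0, 0, 0, 0, 0, 0, 0, 0, 0, 0, 0, 0, 0, 0, 0, 0, 0, 0, 0, 0, 0, 0, 0, 0, 0, 0, 0, 0, 0, 0, 0, 0, 0, 0, 0, 0, 0, 0, 0, 0, 0, 0, 0, 0, 0],
  "claw": 1
}}

```text
t: 33.3
ee_pos: [523.5, 65.8, 17.0]
tool_rot: [0.22, 0.753, 0.535, -0.313]
ft_force: [0.2, -0.3, -0.2]
width: 85.3
grip_force: 0.0
```

Call:
{"op": "servo_tool", "data": {
  "steps": [0, 0, -0.3, 0, 0, 0, 0, 0, -0.6, 0, 0, 0, 0, 0, -0.8, 0, 0, 0, 0, 0, -0.8, 0, 0, 0, 0, 0, -0.8, 0, 0, 0, 0, 0, -0.8, 0, 0, 0, -0.3, 0, -0.8, 0, 0, 0, -0.3, 0, -0.7, 0, 0, 0, -0.3, 0, -0.5, 0, 0, 0, -0.3, 0, -0.3, 0, 0, 0]
}}

```text
t: 34.13
ee_pos: [548.5, 135.7, 125.8]
tool_rot: [0.22, 0.753, 0.535, -0.312]
ft_force: [0.2, -0.0, 0.4]
width: 85.6
grip_force: 0.0
```

Run:
```python
from h import *
s=snap("top"); hsv=cv2.cvtColor(s["pixels"],cv2.COLOR_RGB2HSV)
sub=np.zeros(hsv.shape[:2],bool); sub[235:345,175:310]=1
for o in rect(s,sub&(hsv[...,1]<40)&(hsv[...,2]>120),50):
  print(o)
  if o[0][0][0]>490 and o[0][0][1]<200:
    (c,sz,a)=o[0]; 
    yaw=a-90 if a>45 else a
    print("yaw",yaw); p,t=grasp([*c,25],yaw,45,14,100); print(p); plan(p,t)
```

```text
(((370.0037536621094, 306.8832702636719), (69.57335662841797, 35.16948318481445), 88.73055267333984), array([190., 338.]))
(((525.8089599609375, 74.7927474975586), (43.633934020996094, 65.24458312988281), 69.65026092529297), array([286., 269.]))
yaw -20.34973907470703
[504.66188852  17.7769482   85.81118318]
turn total [-1.000e-03  1.046e+00  1.300e-02] rows>= 14
shift total after turn (tool) [-5.9  -0.02 -2.99] before turn: [-3.   -0.13  5.89]
(((507.3810119628906, 325.5724792480469), (162.9579315185547, 36.49652099609375), 0.8876299858093262), array([179., 279.]))
```

Call:
{"op": "servo_tool", "data": {
  "steps": [0, 0, 0, 0, 0.07, 0.001, 0, 0, 0, 0, 0.075, 0.001, 0, 0, 0, 0, 0.075, 0.001, 0, 0, 0, 0, 0.075, 0.001, 0, 0, 0, 0, 0.075, 0.001, 0, 0, 0, 0, 0.075, 0.001, 0, 0, 0, 0, 0.075, 0.001, 0, 0, 0, 0, 0.075, 0.001, 0, 0, 0, 0, 0.075, 0.001, 0, 0, 0, 0, 0.075, 0.001]
}}

```text
t: 35.02
ee_pos: [548.2, 134.6, 125.1]
tool_rot: [-0.096, 0.809, 0.564, 0.138]
ft_force: [-0.5, 1.2, -0.0]
width: 85.2
grip_force: 0.0
```

Call:
{"op": "servo_tool", "data": {
  "steps": [0, 0, 0, 0, 0.075, 0, 0, 0, 0, 0, 0.075, 0, 0, 0, 0, 0, 0.075, 0, 0, 0, 0, 0, 0.075, 0.002, -0.7, 0, -0.3, 0, 0, 0, -0.9, 0, -0.5, 0, 0, 0, -0.9, 0, -0.5, 0, 0, 0, -0.9, 0, -0.5, 0, 0, 0, -0.9, 0, -0.5, 0, 0, 0, -0.9, 0, -0.5, 0, 0, 0]
}}

```text
t: 35.85
ee_pos: [508.2, 27.9, 90.5]
tool_rot: [-0.219, 0.759, 0.528, 0.312]
ft_force: [-0.4, -0.1, -0.3]
width: 85.6
grip_force: 0.0
```

Call:
{"op": "servo_tool", "data": {
  "steps": [-0.6, 0, -0.2, 0, 0, 0, 0, 0, 0, 0, 0, 0, 0, 0, 0.5, 0, 0, 0, 0, 0, 0.5, 0, 0, 0, 0, 0, 0, 0, 0, 0, 0, 0, 0, 0, 0, 0, 0, 0, 0, 0, 0, 0, 0, 0, 0, 0, 0, 0, 0, 0, 0, 0, 0, 0, 0, 0, 0, 0, 0, 0]
}}

```text
t: 36.68
ee_pos: [509.9, 31.5, 71.3]
tool_rot: [-0.219, 0.759, 0.528, 0.312]
ft_force: [0.3, 0.2, 0.2]
width: 85.5
grip_force: 0.0
```

Run:
```python
from h import *
p,t=grasp([525.8,74.8,25],-20.3,45,14,0); print(p); plan(p,t)
```

```text
[529.23448773  84.08462676  15.10050506]
turn total [-0.001  0.002 -0.001] rows>= 1
shift total after turn (tool) [-0.01 -0.01  3.97] before turn: [0.01 0.   3.97]
```

Call:
{"op": "servo_tool", "data": {
  "steps": [0, 0, 0.5, 0, 0, 0, 0, 0, 0.5, 0, 0, 0, 0, 0, 0.5, 0, 0, 0, 0, 0, 0.5, 0, 0, 0, 0, 0, 0.5, 0, 0, 0, 0, 0, 0.5, 0, 0, 0, 0, 0, 0.5, 0, 0, 0, 0, 0, 0.3, 0, 0, 0, 0, 0, 0.14, 0, 0, 0, 0, 0, 0, 0, 0, 0]
}}

```text
t: 37.52
ee_pos: [528.9, 84.2, 14.8]
tool_rot: [-0.219, 0.759, 0.528, 0.312]
ft_force: [-0.0, 0.2, 0.1]
width: 85.4
grip_force: 0.0
```

Call:
{"op": "servo_tool", "data": {
  "steps": [0, 0, 0, 0, 0, 0, 0, 0, 0, 0, 0, 0, 0, 0, 0, 0, 0, 0, 0, 0, 0, 0, 0, 0, 0, 0, 0, 0, 0, 0, 0, 0, 0, 0, 0, 0, 0, 0, 0, 0, 0, 0, 0, 0, 0, 0, 0, 0, 0, 0, 0, 0, 0, 0, 0, 0, 0, 0, 0, 0],
  "claw": -1,
  "grip_force": 100
}}

```text
t: 38.35
ee_pos: [529.3, 83.2, 15.9]
tool_rot: [-0.219, 0.759, 0.528, 0.313]
ft_force: [-1.6, -3.0, 5.5]
width: 65.0
grip_force: 110.5
```

Call:
{"op": "servo_tool", "data": {
  "steps": [0.2, 0, -0.2, 0, 0, 0, 0.6, 0, -0.6, 0, 0, 0, 0.6, 0, -0.6, 0, 0, 0, 0.6, 0, -0.6, 0, 0, 0, 0.6, 0, -0.6, 0, 0, 0, 0.6, 0, -0.6, 0, 0, 0, 0.4, 0, -0.4, 0, 0, 0, 0, 0, 0, 0, -0.03, 0, 0, 0, 0, 0, -0.06, 0, 0, 0, 0, 0, -0.07, 0]
}}

```text
t: 39.18
ee_pos: [528.9, 82.8, 116.9]
tool_rot: [-0.153, 0.792, 0.55, 0.217]
ft_force: [-0.5, 0.3, -3.0]
width: 64.7
grip_force: 110.7
```

Call:
{"op": "servo_tool", "data": {
  "steps": [0, 0, 0, 0, -0.075, 0, 0, 0, 0, 0, -0.075, 0, 0, 0, 0, 0, -0.075, 0, 0, 0, 0, 0, -0.075, 0, 0, 0, 0, 0, -0.075, 0, 0, 0, 0, 0, -0.075, 0, 0, 0, 0, 0, -0.075, 0, 0, 0, 0, 0, -0.075, 0, 0, 0, 0, 0, -0.075, 0, 0, 0, 0, 0, -0.075, 0]
}}

```text
t: 40.02
ee_pos: [529.3, 84.2, 117.7]
tool_rot: [0.165, 0.785, 0.547, -0.238]
ft_force: [-0.9, -0.5, -4.0]
width: 65.0
grip_force: 110.9
```

Call:
{"op": "servo_tool", "data": {
  "steps": [0, 0, 0, 0, -0.07, 0, 0, 0, 0, 0, -0.05, 0, 0, 0, 0, 0, -0.017, 0, 0, 0, 0, 0, 0, 0, 0, 0, 0, 0, 0, 0, 0, 0, 0, 0, 0, 0, 0, 0, 0, 0, 0, 0, 0, 0, 0, 0, 0, 0, 0, 0, 0, 0, 0, 0, 0, 0, 0, 0, 0, 0]
}}

```text
t: 40.85
ee_pos: [529.3, 83.6, 117.3]
tool_rot: [0.219, 0.758, 0.528, -0.315]
ft_force: [0.6, 0.2, -4.1]
width: 65.1
grip_force: 110.9
```

Run:
```python
from h import *
a=np.radians(-5.5); c=np.array([449,292])+37*np.array([-np.sin(a),np.cos(a)]); print(c)
st=r.state();print(st["joint_positions"],st["width"])
p,t=grasp([*c,6+22+90],-5.5,-45,14,0); print(p); plan(p,t)
```

```text
[452.54629284 328.82965934]
[ 0.22259547  0.72022094  1.26232925 -0.63708148  1.64359708  0.69009262] 65.05018195912076
[451.5974683  318.97573971 108.10050506]
turn total [-0.123  0.001 -0.12 ] rows>= 3
shift total after turn (tool) [ 8.35 -5.   -7.69] before turn: [ 7.18 -7.72 -6.53]
```

Call:
{"op": "servo_tool", "data": {
  "steps": [0, 0, 0, -0.031, 0, -0.03, 0, 0, 0, -0.031, 0, -0.03, 0, 0, 0, -0.031, 0, -0.03, 0, 0, 0, -0.03, 0, -0.03, 0, 0, 0, 0, 0, 0, 0.3, -0.2, -0.3, 0, 0, 0, 0.6, -0.36, -0.55, 0, 0, 0, 0.6, -0.36, -0.55, 0, 0, 0, 0.6, -0.36, -0.55, 0, 0, 0, 0.6, -0.36, -0.55, 0, 0, 0]
}}

```text
t: 41.68
ee_pos: [503.5, 161.4, 114.0]
tool_rot: [0.258, 0.684, 0.62, -0.284]
ft_force: [0.3, 1.2, -4.0]
width: 65.0
grip_force: 111.2
```

Call:
{"op": "servo_tool", "data": {
  "steps": [0.6, -0.36, -0.55, 0, 0, 0, 0.6, -0.36, -0.55, 0, 0, 0, 0.6, -0.36, -0.55, 0, 0, 0, 0.6, -0.36, -0.55, 0, 0, 0, 0.6, -0.36, -0.55, 0, 0, 0, 0.6, -0.36, -0.55, 0, 0, 0, 0.6, -0.36, -0.55, 0, 0, 0, 0.6, -0.36, -0.55, 0, 0, 0, 0.6, -0.36, -0.55, 0, 0, 0, 0.25, -0.12, -0.2, 0, 0, 0]
}}

```text
t: 42.52
ee_pos: [450.6, 321.0, 106.3]
tool_rot: [0.258, 0.683, 0.621, -0.284]
ft_force: [-0.7, -0.6, -3.5]
width: 64.8
grip_force: 111.2
```

Run:
```python
from h import *
p,t=grasp([452.5,328.8,6+22+3],-5.5,-45,14,0); print(p); plan(p,t); print(r.state()["width"])
s=snap("top"); b=snap("side")["pixels"][130:290,150:310]
cv2.imwrite("pics/z8.png",cv2.resize(np.hstack([s["pixels"][220:380,140:300],b]),None,fx=2.5,fy=2.5)[:,:,::-1])
```

```text
[451.55117546 318.94608037  21.10050506]
turn total [0.    0.001 0.   ] rows>= 1
shift total after turn (tool) [2.94 0.06 3.08] before turn: [2.95 0.06 3.08]
64.77919084630426
```

View pics/z8.png

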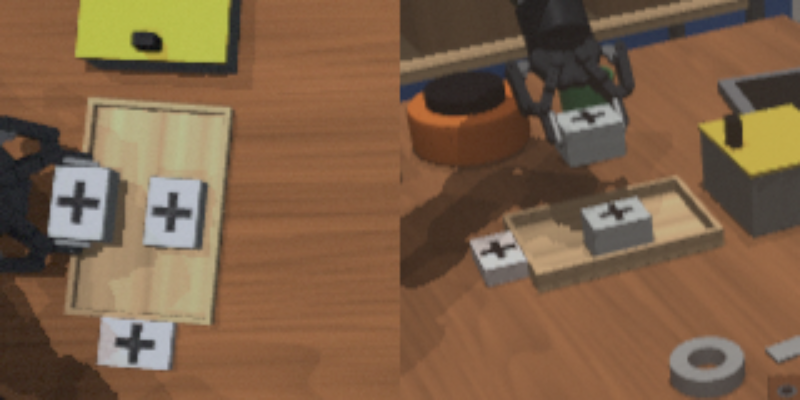

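Jaw B is mark up beside A's slot. I'll place it 4 mm further in, descending gently.

Call:
{"op": "servo_tool", "data": {
  "steps": [0.2, 0.06, 0.3, 0, 0, 0, 0.4, 0, 0.4, 0, 0, 0, 0.4, 0, 0.5, 0, 0, 0, 0.4, 0, 0.5, 0, 0, 0, 0.4, 0, 0.5, 0, 0, 0, 0.4, 0, 0.4, 0, 0, 0, 0.3, 0, 0.3, 0, 0, 0, 0.15, 0, 0.15, 0, 0, 0, 0.1, 0, 0.1, 0, 0, 0, 0.03, 0, 0.03, 0, 0, 0]
}}

```text
t: 43.45
ee_pos: [452.1, 312.8, 22.1]
tool_rot: [0.258, 0.683, 0.621, -0.284]
ft_force: [-0.3, -0.1, -3.4]
width: 64.8
grip_force: 111.2
```

Call:
{"op": "servo_tool", "data": {
  "steps": [0.02, 0, 0.02, 0, 0, 0, 0.01, 0, 0.01, 0, 0, 0, 0.01, 0, 0.01, 0, 0, 0, 0, 0, 0, 0, 0, 0, 0, 0, 0, 0, 0, 0, 0, 0, 0, 0, 0, 0, 0, 0, 0, 0, 0, 0, 0, 0, 0, 0, 0, 0, 0, 0, 0, 0, 0, 0, 0, 0, 0, 0, 0, 0]
}}

```text
t: 44.28
ee_pos: [452.0, 312.7, 21.2]
tool_rot: [0.258, 0.683, 0.621, -0.284]
ft_force: [-0.4, 0.1, -4.4]
width: 65.0
grip_force: 111.2
```

Call:
{"op": "servo_tool", "data": {
  "steps": [0.02, 0, 0.01, 0, 0, 0, 0.02, 0, 0.01, 0, 0, 0, 0.02, 0, 0.01, 0, 0, 0, 0.02, 0, 0.01, 0, 0, 0, 0.02, 0, 0.01, 0, 0, 0, 0, 0, 0, 0, 0, 0, 0, 0, 0, 0, 0, 0, 0, 0, 0, 0, 0, 0, 0, 0, 0, 0, 0, 0, 0, 0, 0, 0, 0, 0]
}}

```text
t: 45.12
ee_pos: [452.1, 313.1, 19.9]
tool_rot: [0.259, 0.684, 0.621, -0.284]
ft_force: [-2.5, -2.0, 5.3]
width: 64.8
grip_force: 111.8
```

Call:
{"op": "servo_tool", "data": {
  "steps": [0, 0, 0, 0, 0, 0, 0, 0, 0, 0, 0, 0, 0, 0, 0, 0, 0, 0, 0, 0, 0, 0, 0, 0, 0, 0, 0, 0, 0, 0, 0, 0, 0, 0, 0, 0, 0, 0, 0, 0, 0, 0, 0, 0, 0, 0, 0, 0, 0, 0, 0, 0, 0, 0, 0, 0, 0, 0, 0, 0],
  "claw": 1
}}

```text
t: 45.95
ee_pos: [452.1, 313.4, 19.1]
tool_rot: [0.258, 0.683, 0.621, -0.284]
ft_force: [0.6, 0.7, 0.3]
width: 85.4
grip_force: 0.0
```

Call:
{"op": "servo_tool", "data": {
  "steps": [0, 0, -0.3, 0, 0, 0, 0, 0, -0.6, 0, 0, 0, 0, 0, -0.8, 0, 0, 0, 0, 0, -0.8, 0, 0, 0, 0, 0, -0.8, 0, 0, 0, 0, 0, -0.8, 0, 0, 0, -0.6, 0, -0.8, 0, 0, 0, -0.8, 0, -0.8, 0, 0, 0, -0.8, 0, -0.8, 0, 0, 0, -0.8, 0, -0.8, 0, 0, 0]
}}

```text
t: 46.78
ee_pos: [457.7, 374.6, 165.9]
tool_rot: [0.258, 0.683, 0.621, -0.284]
ft_force: [0.2, 0.3, 1.1]
width: 85.4
grip_force: 0.0
```

Run:
```python
from h import *
st=r.state(); print(st["ee_pos"],st["joint_positions"])
s=snap("top"); hsv=cv2.cvtColor(s["pixels"],cv2.COLOR_RGB2HSV); px=s["pixels"]
sub=np.zeros(hsv.shape[:2],bool); sub[235:345,170:310]=1
for o in rect(s,sub&(hsv[...,1]<40)&(hsv[...,2]>120),50): print(o)
m=((px[...,0].astype(int)-px[...,2])>70)&((px[...,1].astype(int)-px[...,2])>70)&(abs(px[...,0].astype(int)-px[...,1])<45)
m[:180]=0;m[262:]=0;m[:,:150]=0;m[:,260:]=0
m=cv2.morphologyEx(m.astype(np.uint8),cv2.MORPH_CLOSE,np.ones((9,9)))
for o in rect(s,m,82): print("lid",o, cv2.boxPoints(o[0]).round(1).tolist())
b=snap("side")["pixels"][130:290,200:360]
cv2.imwrite("pics/z9.png",cv2.resize(np.hstack([px[170:330,140:300],b]),None,fx=2.5,fy=2.5)[:,:,::-1])
```

```text
[457.70827198 374.57478924 165.94083694] [ 0.70255897  0.81163305  0.90291855 -0.57053237  1.98363941  0.71628492]
(((444.9307861328125, 262.9554443359375), (49.89849090576172, 65.56571197509766), 84.1270523071289), array([208., 304.]))
(((452.13519287109375, 322.9614562988281), (49.516387939453125, 65.56448364257812), 84.51692962646484), array([183., 302.]))
lid (((648.9305419921875, 274.468017578125), (143.52821350097656, 123.26187133789062), 86.42137908935547), array([201., 219.])) [[582.9000244140625, 206.6999969482422], [706.0, 199.0], [714.9000244140625, 342.20001220703125], [591.9000244140625, 349.8999938964844]]
```

View pics/z9.png

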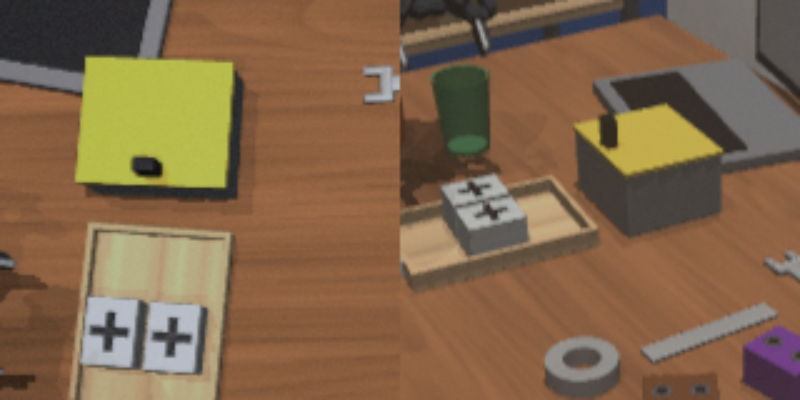

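Both jaws are in the cross tray, mark up, at (445,263) and (452,323). The box lid is centred at about (649,274) with yaw -3.6°. Next is the guard: locate the tab and plan a grip with the closing axis along the hinge.

```bash
cat >> h.py <<'E'
YAW=86.4; HX=np.array([np.cos(np.radians(-3.6)),np.sin(np.radians(-3.6)),0]); HY=np.array([-HX[1],HX[0],0])
BC=np.array([650.0,274.4,0])
E
python3 - <<'E'
from h import *
s=snap("top"); hsv=cv2.cvtColor(s["pixels"],cv2.COLOR_RGB2HSV)
m=np.zeros(hsv.shape[:2],bool); m[225:244,185:212]=1
m&=hsv[...,2]<70
ys,xs=np.nonzero(m); print(len(xs),xs.min(),xs.max(),ys.min(),ys.max())
c=p2w(s,[(xs.min()+xs.max())/2,(ys.min()+ys.max())/2],102)[0]; print(c,(c-BC)@HX,(c-BC)@HY)
for z in (82,118): print(w2p(s,BC+HX*-48+[0,0,z]))
p=BC+HX*-48+np.array([0,0,89+60]); plan(p,tool(YAW,0))
E
```

```text
78 193 204 233 240
[601.08960904 276.61412822 102.        ] -48.952903739000334 -0.8613497138608857
[[199.97134686 237.56143276]]
[[196.67936778 234.8754841 ]]
turn total [-0.416  0.406 -1.009] rows>= 15
shift total after turn (tool) [-7.49 -4.41  0.87] before turn: [-2.31  7.63  3.57]
```

Call:
{"op": "servo_tool", "data": {
  "steps": [0, 0, 0, -0.028, 0.027, -0.067, 0, 0, 0, -0.028, 0.027, -0.067, 0, 0, 0, -0.028, 0.027, -0.067, 0, 0, 0, -0.028, 0.027, -0.067, 0, 0, 0, -0.028, 0.027, -0.067, 0, 0, 0, -0.028, 0.027, -0.067, 0, 0, 0, -0.028, 0.027, -0.067, 0, 0, 0, -0.028, 0.027, -0.067, 0, 0, 0, -0.028, 0.027, -0.067, 0, 0, 0, -0.028, 0.027, -0.067]
}}

```text
t: 47.77
ee_pos: [457.3, 374.3, 163.8]
tool_rot: [0.096, 0.277, 0.95, -0.105]
ft_force: [-0.2, -0.8, 0.2]
width: 85.1
grip_force: 0.0
```

Call:
{"op": "servo_tool", "data": {
  "steps": [0, 0, 0, -0.028, 0.027, -0.067, 0, 0, 0, -0.028, 0.027, -0.067, 0, 0, 0, -0.027, 0.027, -0.067, 0, 0, 0, -0.027, 0.027, -0.068, 0, 0, 0, -0.027, 0.027, -0.068, -0.5, -0.3, 0, 0, 0, 0, -0.8, -0.5, 0, 0, 0, 0, -0.8, -0.5, 0, 0, 0, 0, -0.8, -0.5, 0, 0, 0, 0, -0.8, -0.5, 0, 0, 0, 0]
}}

```text
t: 48.6
ee_pos: [529.8, 322.7, 164.1]
tool_rot: [0.001, 0.034, 0.999, -0.003]
ft_force: [-0.0, 0.9, -0.8]
width: 85.5
grip_force: 0.0
```

Call:
{"op": "servo_tool", "data": {
  "steps": [-0.8, -0.5, 0.2, 0, 0, 0, -0.8, -0.5, 0.2, 0, 0, 0, -0.8, -0.5, 0.2, 0, 0, 0, -0.8, -0.4, 0.2, 0, 0, 0, -0.5, -0.2, 0.1, 0, 0, 0, 0, 0, 0, 0, 0, 0, 0, 0, 0, 0, 0, 0, 0, 0, 0, 0, 0, 0, 0, 0, 0, 0, 0, 0, 0, 0, 0, 0, 0, 0]
}}

```text
t: 49.43
ee_pos: [599.5, 277.6, 147.7]
tool_rot: [0.001, 0.031, 1.0, -0.002]
ft_force: [0.5, -0.9, 0.2]
width: 85.1
grip_force: 0.0
```

Run:
```python
from h import *
print(r.state()["joint_positions"])
p=BC+HX*-48+np.array([0,0,89]); plan(p,tool(YAW,0))
```

```text
[ 0.25649211  0.63727045  1.09054886 -0.00425462  1.4123869  -1.25064859]
turn total [-0.002  0.002 -0.   ] rows>= 1
shift total after turn (tool) [-0.13 -0.    2.93] before turn: [-0.12  0.01  2.93]
```

Call:
{"op": "servo_tool", "data": {
  "steps": [-0.13, 0, 0.3, 0, 0, 0, 0, 0, 0.5, 0, 0, 0, 0, 0, 0.5, 0, 0, 0, 0, 0, 0.5, 0, 0, 0, 0, 0, 0.5, 0, 0, 0, 0, 0, 0.3, 0, 0, 0, 0, 0, 0.2, 0, 0, 0, 0, 0, 0.1, 0, 0, 0, 0, 0, 0, 0, 0, 0, 0, 0, 0, 0, 0, 0]
}}

```text
t: 50.27
ee_pos: [603.0, 276.6, 89.6]
tool_rot: [0.001, 0.032, 0.999, -0.002]
ft_force: [0.0, -0.5, 0.2]
width: 85.5
grip_force: 0.0
```

Call:
{"op": "servo_tool", "data": {
  "steps": [0, 0, 0, 0, 0, 0, 0, 0, 0, 0, 0, 0, 0, 0, 0, 0, 0, 0, 0, 0, 0, 0, 0, 0, 0, 0, 0, 0, 0, 0, 0, 0, 0, 0, 0, 0, 0, 0, 0, 0, 0, 0, 0, 0, 0, 0, 0, 0, 0, 0, 0, 0, 0, 0, 0, 0, 0, 0, 0, 0],
  "claw": -1,
  "grip_force": 30
}}

```text
t: 51.1
ee_pos: [602.8, 276.7, 89.4]
tool_rot: [0.001, 0.032, 0.999, -0.002]
ft_force: [-0.8, 2.2, 1.1]
width: 21.2
grip_force: 33.9
```

```bash
cat >> h.py <<'E'
def arc(th0,th1,tl0,tl1,n,adv=18.7,off=33):
    """tool rows for holding tab point while guard goes th0->th1 and tilt tl0->tl1 (deg)"""
    H=BC+HX*60+np.array([0,0,75.])
    def pose(k):
        th=th0+(th1-th0)*k/n; tl=tl0+(tl1-tl0)*k/n
        g=H+HX*(-108*np.cos(th)+off*np.sin(th))+np.array([0,0,1])*(108*np.sin(th)+off*np.cos(th))
        t=tool(YAW,tl); return g+t.as_matrix()[:,2]*adv,t
    for k in range(n):
        (a,ta),(b,tb)=pose(k),pose(k+1)
        print((ta.inv().apply(b-a)/20).round(2), round(np.radians((tl1-tl0)/n)/1.5,4))
E
python3 - <<'E'
from h import *
arc(0,1.27,0,-25,20)
E
```

```text
[-0.14  0.   -0.34] -0.0145
[-0.16  0.   -0.33] -0.0145
[-0.19 -0.   -0.32] -0.0145
[-0.22  0.   -0.3 ] -0.0145
[-0.24  0.   -0.28] -0.0145
[-0.27 -0.   -0.26] -0.0145
[-0.29  0.   -0.24] -0.0145
[-0.31 -0.   -0.22] -0.0145
[-0.32  0.   -0.19] -0.0145
[-0.34 -0.   -0.16] -0.0145
[-0.35  0.   -0.14] -0.0145
[-0.36 -0.   -0.11] -0.0145
[-0.37  0.   -0.08] -0.0145
[-0.38 -0.   -0.05] -0.0145
[-0.38  0.   -0.02] -0.0145
[-0.38 -0.    0.01] -0.0145
[-0.38 -0.    0.04] -0.0145
[-0.37  0.    0.07] -0.0145
[-0.36 -0.    0.1 ] -0.0145
[-0.35  0.    0.13] -0.0145
```

Call:
{"op": "servo_tool", "data": {
  "steps": [-0.14, 0, -0.34, 0, -0.0145, 0, -0.16, 0, -0.33, 0, -0.0145, 0, -0.19, 0, -0.32, 0, -0.0145, 0, -0.22, 0, -0.3, 0, -0.0145, 0, -0.24, 0, -0.28, 0, -0.0145, 0, -0.27, 0, -0.26, 0, -0.0145, 0, -0.29, 0, -0.24, 0, -0.0145, 0, -0.31, 0, -0.22, 0, -0.0145, 0, -0.32, 0, -0.19, 0, -0.0145, 0, -0.34, 0, -0.16, 0, -0.0145, 0]
}}

```text
t: 51.93
ee_pos: [647.6, 273.8, 148.1]
tool_rot: [0.11, 0.031, 0.993, -0.005]
ft_force: [-2.8, 2.5, -3.9]
width: 21.1
grip_force: 29.8
```

Run:
```python
from h import *
b=snap("side")["pixels"][100:260,220:380]; a=snap("top")["pixels"][150:310,120:280]
cv2.imwrite("pics/z10.png",cv2.resize(np.hstack([a,b]),None,fx=2.5,fy=2.5)[:,:,::-1])
```

```text
(no output)
```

View pics/z10.png

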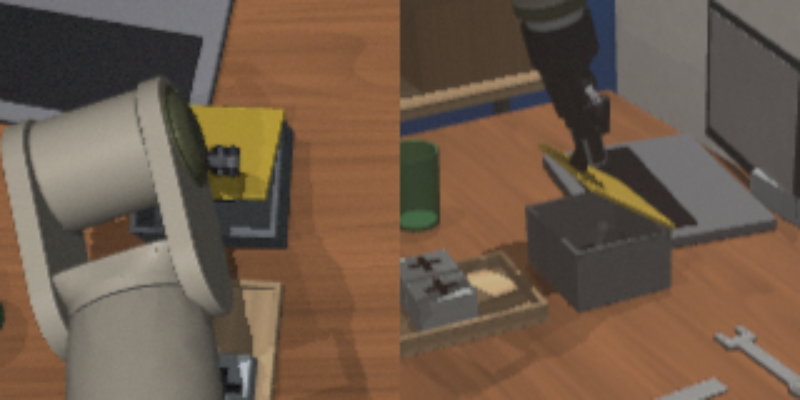

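The guard follows the grip at low force, so I'll continue the arc.

Call:
{"op": "servo_tool", "data": {
  "steps": [-0.35, 0, -0.14, 0, -0.0145, 0, -0.36, 0, -0.11, 0, -0.0145, 0, -0.37, 0, -0.08, 0, -0.0145, 0, -0.38, 0, -0.05, 0, -0.0145, 0, -0.38, 0, -0.02, 0, -0.0145, 0, -0.38, 0, 0.01, 0, -0.0145, 0, -0.38, 0, 0.04, 0, -0.0145, 0, -0.37, 0, 0.07, 0, -0.0145, 0, -0.36, 0, 0.1, 0, -0.0145, 0, -0.35, 0, 0.13, 0, -0.0145, 0]
}}

```text
t: 52.87
ee_pos: [718.8, 269.3, 172.7]
tool_rot: [0.219, 0.031, 0.975, -0.009]
ft_force: [-4.7, -0.2, 2.4]
width: 21.5
grip_force: 29.3
```

Call:
{"op": "servo_tool", "data": {
  "steps": [0, 0, 0, 0, 0, 0, 0, 0, 0, 0, 0, 0, 0, 0, 0, 0, 0, 0, 0, 0, 0, 0, 0, 0, 0, 0, 0, 0, 0, 0, 0, 0, 0, 0, 0, 0, 0, 0, 0, 0, 0, 0, 0, 0, 0, 0, 0, 0, 0, 0, 0, 0, 0, 0, 0, 0, 0, 0, 0, 0]
}}

```text
t: 53.7
ee_pos: [718.1, 269.4, 172.5]
tool_rot: [0.218, 0.031, 0.976, -0.009]
ft_force: [1.6, -0.3, 5.5]
width: 21.1
grip_force: 29.5
```

Run:
```python
from h import *
print(r.state()["joint_positions"])
b=snap("side")["pixels"][80:240,220:380]; a=snap("top")["pixels"][150:310,120:280]
cv2.imwrite("pics/z11.png",cv2.resize(np.hstack([a,b]),None,fx=2.5,fy=2.5)[:,:,::-1])
```

```text
[ 0.25061988  0.65194429  1.06029018 -0.15899991  1.01604001 -1.20152647]
```

View pics/z11.png

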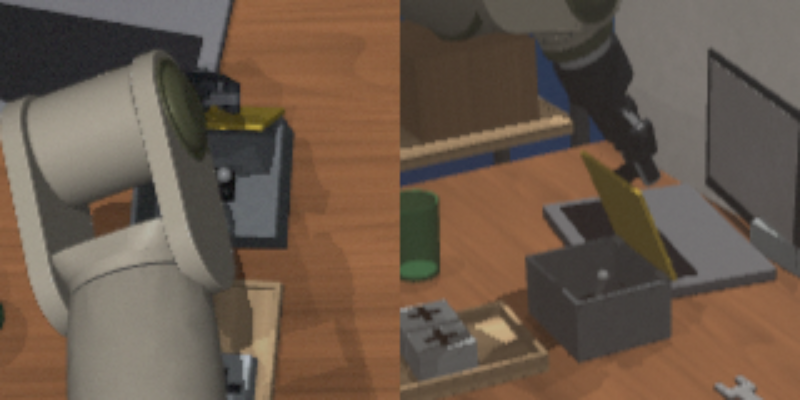

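The guard is about 1.27 rad open. The toggle ball shows at top crop (225,175).

Call:
{"op": "servo_tool", "data": {
  "steps": [0, 0, 0, 0, 0, 0, 0, 0, 0, 0, 0, 0, 0, 0, 0, 0, 0, 0, 0, 0, 0, 0, 0, 0, 0, 0, 0, 0, 0, 0, 0, 0, 0, 0, 0, 0, 0, 0, 0, 0, 0, 0, 0, 0, 0, 0, 0, 0, 0, 0, 0, 0, 0, 0, 0, 0, 0, 0, 0, 0],
  "claw": 1
}}

```text
t: 54.63
ee_pos: [717.7, 269.5, 171.8]
tool_rot: [0.217, 0.031, 0.976, -0.009]
ft_force: [0.3, -0.2, -0.2]
width: 85.3
grip_force: 0.0
```

Call:
{"op": "servo_tool", "data": {
  "steps": [0, 0, -0.3, 0, 0, 0, 0, 0, -0.5, 0, 0, 0, 0, 0, -0.5, 0, 0, 0, 0, 0, -0.5, 0, 0, 0, 0, 0, -0.5, 0, 0, 0, 0, 0, -0.5, 0, 0, 0, 0, 0, -0.5, 0, 0, 0, 0, 0, -0.5, 0, 0, 0, 0, 0, -0.3, 0, 0, 0, 0, 0, 0, 0, 0, 0]
}}

```text
t: 55.47
ee_pos: [682.9, 272.2, 248.1]
tool_rot: [0.218, 0.031, 0.975, -0.008]
ft_force: [0.3, 0.5, 0.2]
width: 85.2
grip_force: 0.0
```

Run:
```python
from h import *
s=snap("top"); print(w2p(s,BC+HY*-19.2+[0,0,69]))
st=r.state(); t=tool(YAW,-25); zt=t.as_matrix()[:,2]
P=BC+HY*-19.2+np.array([0,0,69])+zt*17
plan(P-zt*190,t); plan(P,t); print(P,P-zt*190,st["ee_pos"])
a=s["pixels"][150:310,120:280]; b=snap("side")["pixels"][80:240,220:380]
cv2.imwrite("pics/z12.png",cv2.resize(np.hstack([a,b]),None,fx=2.5,fy=2.5)[:,:,::-1])
```

```text
[[210.42920221 219.22998287]]
turn total [-0.002  0.001  0.   ] rows>= 1
shift total after turn (tool) [ 5.26 -0.95 -1.29] before turn: [ 5.26 -0.95 -1.29]
turn total [-0.002  0.001  0.   ] rows>= 1
shift total after turn (tool) [ 5.26 -0.95  8.21] before turn: [ 5.28 -0.92  8.21]
[655.96475548 254.78676767  53.59276762] [575.82573447 259.82868751 225.79124716] [682.98935667 272.10022485 246.90604525]
```

View pics/z12.png

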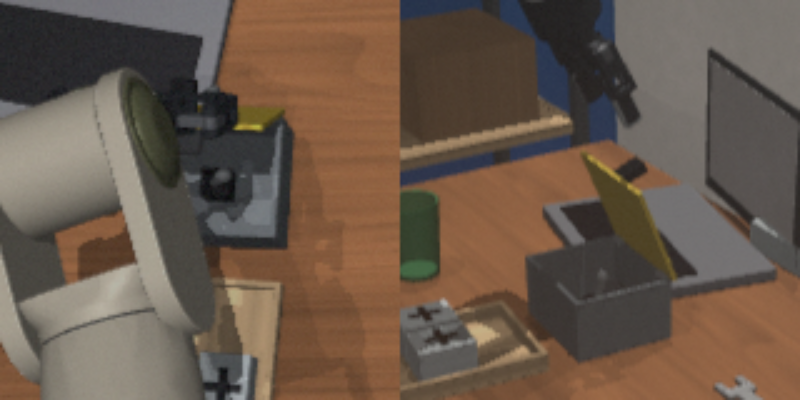

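The guard stays open and the fingers are clear of it. The ball's predicted pixel matches, so I'll go to the toggle with the fingers half open.

Call:
{"op": "servo_tool", "data": {
  "steps": [0.4, -0.1, -0.16, 0, 0, 0, 0.7, -0.12, -0.16, 0, 0, 0, 0.7, -0.12, -0.16, 0, 0, 0, 0.7, -0.12, -0.16, 0, 0, 0, 0.7, -0.12, -0.16, 0, 0, 0, 0.7, -0.12, -0.16, 0, 0, 0, 0.7, -0.12, -0.16, 0, 0, 0, 0.5, -0.12, -0.17, 0, 0, 0, 0.16, -0.01, 0, 0, 0, 0, 0, 0, 0, 0, 0, 0],
  "claw": 0
}}

```text
t: 56.4
ee_pos: [575.4, 259.7, 224.4]
tool_rot: [0.216, 0.031, 0.976, -0.009]
ft_force: [-0.3, -0.2, -0.3]
width: 42.6
grip_force: 0.0
```

Call:
{"op": "servo_tool", "data": {
  "steps": [0, 0, 0.4, 0, 0, 0, 0, 0, 0.7, 0, 0, 0, 0, 0, 0.7, 0, 0, 0, 0, 0, 0.7, 0, 0, 0, 0, 0, 0.7, 0, 0, 0, 0, 0, 0.7, 0, 0, 0, 0, 0, 0.7, 0, 0, 0, 0, 0, 0.5, 0, 0, 0, 0, 0, 0.3, 0, 0, 0, 0, 0, 0, 0, 0, 0]
}}

```text
t: 57.23
ee_pos: [621.6, 256.2, 125.5]
tool_rot: [0.216, 0.031, 0.976, -0.009]
ft_force: [-0.4, 0.2, 0.2]
width: 43.0
grip_force: 0.0
```

Run:
```python
from h import *
st=r.state(); t=tool(YAW,-25); zt=t.as_matrix()[:,2]
P=BC+HY*-19.2+np.array([0,0,69])+zt*17
plan(P,t); print(st["width"],st["ee_pos"])
```

```text
turn total [-0.003 -0.001  0.   ] rows>= 1
shift total after turn (tool) [-0.04  0.04  3.98] before turn: [-0.04  0.06  3.98]
43.00607673687632 [621.58110434 256.15336418 125.46027479]
```

Call:
{"op": "servo_tool", "data": {
  "steps": [0, 0, 0.5, 0, 0, 0, 0, 0, 0.6, 0, 0, 0, 0, 0, 0.6, 0, 0, 0, 0, 0, 0.6, 0, 0, 0, 0, 0, 0.6, 0, 0, 0, 0, 0, 0.5, 0, 0, 0, 0, 0, 0.3, 0, 0, 0, 0, 0, 0.2, 0, 0, 0, 0, 0, 0, 0, 0, 0, 0, 0, 0, 0, 0, 0]
}}

```text
t: 58.07
ee_pos: [654.5, 254.1, 56.6]
tool_rot: [0.217, 0.031, 0.976, -0.009]
ft_force: [0.3, 0.4, 0.5]
width: 42.8
grip_force: 0.0
```

Call:
{"op": "servo_tool", "data": {
  "steps": [0, 0, 0, 0, 0, 0, 0, 0, 0, 0, 0, 0, 0, 0, 0, 0, 0, 0, 0, 0, 0, 0, 0, 0, 0, 0, 0, 0, 0, 0, 0, 0, 0, 0, 0, 0, 0, 0, 0, 0, 0, 0, 0, 0, 0, 0, 0, 0, 0, 0, 0, 0, 0, 0, 0, 0, 0, 0, 0, 0],
  "claw": -1,
  "grip_force": 20
}}

```text
t: 58.9
ee_pos: [654.6, 256.4, 58.3]
tool_rot: [0.218, 0.031, 0.975, -0.007]
ft_force: [-3.1, 8.8, 4.6]
width: 16.7
grip_force: 21.4
```

Call:
{"op": "servo_tool", "data": {
  "steps": [0, 0.15, -0.07, 0, 0, 0, 0, 0.2, -0.08, 0, 0, 0, 0, 0.2, -0.05, 0, 0, 0, 0, 0.2, -0.03, 0, 0, 0, 0, 0.2, 0, 0, 0, 0, 0, 0.2, 0, 0, 0, 0, 0, 0.2, 0.03, 0, 0, 0, 0, 0.2, 0.05, 0, 0, 0, 0, 0.15, 0.06, 0, 0, 0, 0, 0.1, 0.05, 0, 0, 0]
}}

```text
t: 59.73
ee_pos: [656.5, 286.9, 60.2]
tool_rot: [0.217, 0.03, 0.976, -0.012]
ft_force: [-18.1, -22.8, 30.5]
width: 13.2
grip_force: 50.2
```

Call:
{"op": "servo_tool", "data": {
  "steps": [0, 0.05, 0.02, 0, 0, 0, 0, 0.05, 0.02, 0, 0, 0, 0, 0, 0, 0, 0, 0, 0, 0, 0, 0, 0, 0, 0, 0, 0, 0, 0, 0, 0, 0, 0, 0, 0, 0, 0, 0, 0, 0, 0, 0, 0, 0, 0, 0, 0, 0, 0, 0, 0, 0, 0, 0, 0, 0, 0, 0, 0, 0]
}}

```text
t: 60.57
ee_pos: [656.7, 288.8, 60.0]
tool_rot: [0.217, 0.03, 0.976, -0.012]
ft_force: [-15.1, -18.6, 26.0]
width: 12.9
grip_force: 56.9
```

Call:
{"op": "servo_tool", "data": {
  "steps": [0, -0.05, 0, 0, 0, 0, 0, -0.05, 0, 0, 0, 0, 0, 0, 0, 0, 0, 0, 0, 0, 0, 0, 0, 0, 0, 0, 0, 0, 0, 0, 0, 0, 0, 0, 0, 0, 0, 0, 0, 0, 0, 0, 0, 0, 0, 0, 0, 0, 0, 0, 0, 0, 0, 0, 0, 0, 0, 0, 0, 0],
  "claw": -0.1
}}

```text
t: 61.4
ee_pos: [656.7, 290.0, 56.2]
tool_rot: [0.217, 0.031, 0.976, -0.009]
ft_force: [0.1, -0.8, 0.5]
width: 38.2
grip_force: 0.0
```

Call:
{"op": "servo_tool", "data": {
  "steps": [0, 0, -0.3, 0, 0, 0, 0, 0, -0.6, 0, 0, 0, 0, 0, -0.8, 0, 0, 0, 0, 0, -0.8, 0, 0, 0, 0, 0, -0.8, 0, 0, 0, 0, 0, -0.8, 0, 0, 0, 0, 0, -0.8, 0, 0, 0, 0, 0, -0.8, 0, 0, 0, 0, 0, -0.8, 0, 0, 0, 0, 0, -0.8, 0, 0, 0]
}}

```text
t: 62.23
ee_pos: [594.2, 294.5, 190.4]
tool_rot: [0.217, 0.031, 0.976, -0.009]
ft_force: [0.1, -0.0, 0.4]
width: 38.3
grip_force: 0.0
```

Call:
{"op": "servo_tool", "data": {
  "steps": [0, 0, -0.8, 0, 0, 0, 0, 0, -0.8, 0, 0, 0, 0, 0, -0.8, 0, 0, 0, 0, 0, 0, 0, 0, 0, 0, 0, 0, 0, 0, 0, 0, 0, 0, 0, 0, 0, 0, 0, 0, 0, 0, 0, 0, 0, 0, 0, 0, 0, 0, 0, 0, 0, 0, 0, 0, 0, 0, 0, 0, 0],
  "claw": 1
}}

```text
t: 63.07
ee_pos: [574.8, 295.8, 231.5]
tool_rot: [0.216, 0.031, 0.976, -0.009]
ft_force: [0.5, -0.6, 0.5]
width: 85.6
grip_force: 0.0
```

Run:
```python
from h import *
s=snap("top");q=snap("side")
for a in (-.5,.3,.5): print(a,(w2p(s,BC+HY*40*np.sin(a)+[0,0,34+40*np.cos(a)])[0]-[150,170])*5,(w2p(q,BC+HY*40*np.sin(a)+[0,0,34+40*np.cos(a)])[0]-[270,150])*5+[400,0])
a=s["pixels"][170:250,150:230]; b=q["pixels"][150:230,270:350]
cv2.imwrite("pics/z13.png",cv2.resize(np.hstack([a,b]),None,fx=5,fy=5,interpolation=cv2.INTER_CUBIC)[:,:,::-1])
print(r.state()["ee_pos"])
```

```text
-0.5 [302.05723098 246.10441673] [556.40189875 208.32781723]
0.3 [236.87039143 242.45663476] [532.43495944 182.65576224]
0.5 [223.13412576 243.23137697] [527.05367948 182.58958333]
[574.7927824  295.8524088  231.76956512]
```

View pics/z13.png

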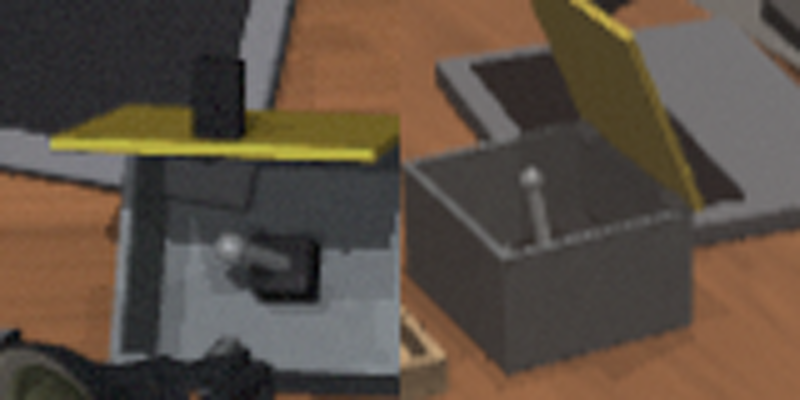

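The ball is at top crop (232,245) and side crop (531,178), which puts the toggle at roughly 0.8–0.9 rad. That is marginal, so I'll push it further with narrowly opened fingers.

Call:
{"op": "servo_tool", "data": {
  "steps": [0, 0, 0, 0, 0, 0, 0, 0, 0, 0, 0, 0, 0, 0, 0, 0, 0, 0, 0, 0, 0, 0, 0, 0, 0, 0, 0, 0, 0, 0, 0, 0, 0, 0, 0, 0, 0, 0, 0, 0, 0, 0, 0, 0, 0, 0, 0, 0, 0, 0, 0, 0, 0, 0, 0, 0, 0, 0, 0, 0],
  "claw": -0.39
}}

```text
t: 64.0
ee_pos: [574.7, 295.9, 232.0]
tool_rot: [0.217, 0.031, 0.976, -0.009]
ft_force: [0.5, 0.5, 0.1]
width: 26.1
grip_force: 0.0
```

Run:
```python
from h import *
t=tool(YAW,-25); zt=t.as_matrix()[:,2]
P=BC+HY*16+np.array([0,0,71])+zt*16
plan(P,t); print(P)
```

```text
turn total [-0.003  0.001  0.   ] rows>= 1
shift total after turn (tool) [-0.06 -0.04  9.71] before turn: [-0.05  0.    9.71]
[657.75319745 289.94384493  56.49907541]
```

Call:
{"op": "servo_tool", "data": {
  "steps": [-0.05, 0, 0.4, 0, 0, 0, 0, 0, 0.8, 0, 0, 0, 0, 0, 0.8, 0, 0, 0, 0, 0, 0.8, 0, 0, 0, 0, 0, 0.8, 0, 0, 0, 0, 0, 0.8, 0, 0, 0, 0, 0, 0.8, 0, 0, 0, 0, 0, 0.8, 0, 0, 0, 0, 0, 0.8, 0, 0, 0, 0, 0, 0.8, 0, 0, 0]
}}

```text
t: 64.83
ee_pos: [640.3, 291.1, 93.3]
tool_rot: [0.216, 0.031, 0.976, -0.009]
ft_force: [0.3, 0.4, 0.3]
width: 26.1
grip_force: 0.0
```

Call:
{"op": "servo_tool", "data": {
  "steps": [0, 0, 0.6, 0, 0, 0, 0, 0, 0.6, 0, 0, 0, 0, 0, 0.5, 0, 0, 0, 0, 0, 0.3, 0, 0, 0, 0, 0, 0.1, 0, 0, 0, 0, 0, 0, 0, 0, 0, 0, 0, 0, 0, 0, 0, 0, 0, 0, 0, 0, 0, 0, 0, 0, 0, 0, 0, 0, 0, 0, 0, 0, 0]
}}

```text
t: 65.67
ee_pos: [657.6, 290.1, 57.3]
tool_rot: [0.217, 0.031, 0.976, -0.009]
ft_force: [-0.0, -0.8, 0.6]
width: 26.3
grip_force: 0.0
```

Call:
{"op": "servo_tool", "data": {
  "steps": [0, 0.1, 0, 0, 0, 0, 0, 0.1, 0, 0, 0, 0, 0, 0.1, 0, 0, 0, 0, 0, 0.1, 0, 0, 0, 0, 0, 0.05, 0, 0, 0, 0, 0, 0.05, 0, 0, 0, 0, 0, 0, 0, 0, 0, 0, 0, 0, 0, 0, 0, 0, 0, 0, 0, 0, 0, 0, 0, 0, 0, 0, 0, 0]
}}

```text
t: 66.5
ee_pos: [658.2, 294.7, 56.2]
tool_rot: [0.215, 0.031, 0.976, -0.013]
ft_force: [-1.7, -26.9, 4.2]
width: 25.9
grip_force: 12.3
```

Call:
{"op": "servo_tool", "data": {
  "steps": [0, -0.05, 0, 0, 0, 0, 0, -0.1, 0, 0, 0, 0, 0, -0.05, 0, 0, 0, 0, 0, 0, -0.3, 0, 0, 0, 0, 0, -0.5, 0, 0, 0, 0, 0, -0.8, 0, 0, 0, 0, 0, -0.8, 0, 0, 0, 0, 0, -0.8, 0, 0, 0, 0, 0, -0.8, 0, 0, 0, 0, 0, -0.8, 0, 0, 0]
}}

```text
t: 67.33
ee_pos: [616.7, 299.5, 145.3]
tool_rot: [0.217, 0.031, 0.976, -0.008]
ft_force: [0.0, -0.4, -0.1]
width: 25.9
grip_force: 0.0
```

Call:
{"op": "servo_tool", "data": {
  "steps": [0, 0, -0.8, 0, 0, 0, 0, 0, -0.8, 0, 0, 0, 0, 0, -0.8, 0, 0, 0, 0, 0, -0.8, 0, 0, 0, 0, 0, -0.8, 0, 0, 0, 0, 0, -0.8, 0, 0, 0, 0, 0, 0, 0, 0, 0, 0, 0, 0, 0, 0, 0, 0, 0, 0, 0, 0, 0, 0, 0, 0, 0, 0, 0],
  "claw": 1
}}

```text
t: 68.17
ee_pos: [576.8, 301.7, 229.4]
tool_rot: [0.216, 0.031, 0.976, -0.009]
ft_force: [-1.3, 0.2, 0.2]
width: 85.6
grip_force: 0.0
```

Run:
```python
from h import *
for n,(u,v) in (("top",(196,219)),("side",(296,185))):
    s=snap(n); g=cv2.cvtColor(s["pixels"],cv2.COLOR_RGB2GRAY)
    c=g[v-9:v+10,u-11:u+12].astype(float); old=cv2.cvtColor(cv2.imread("pics/z13.png"),cv2.COLOR_BGR2GRAY)
    o=old[:,:400] if n=="top" else old[:,400:]; o=cv2.resize(o,(80,80),interpolation=cv2.INTER_AREA)
    o0=(150,170) if n=="top" else (270,150); o=o[v-9-o0[1]:v+10-o0[1],u-11-o0[0]:u+12-o0[0]].astype(float)
    for nm,k in (("old",o),("new",c)):
        w=np.clip(k-np.percentile(k,96),0,None); Y,X=np.mgrid[:k.shape[0],:k.shape[1]]
        print(n,nm,(w*X).sum()/w.sum()+u-11,(w*Y).sum()/w.sum()+v-9)
    for a in (.2,.3,.4,.5): print(a,w2p(s,BC+HY*40*np.sin(a)+[0,0,34+40*np.cos(a)]).round(1))
plan(BC,tool(YAW,-25)); print(r.state()["ee_pos"])
```

```text
top old 194.83760683760684 218.93162393162393
top new 193.31603643389457 219.3127242616616
0.2 [[198.9 218.5]]
0.3 [[197.4 218.5]]
0.4 [[196.  218.6]]
0.5 [[194.6 218.6]]
side old 293.75103734439836 181.63070539419087
side new 294.0285714285714 182.5142857142857
0.2 [[297.1 186.7]]
0.3 [[296.5 186.5]]
0.4 [[295.9 186.5]]
0.5 [[295.4 186.5]]
turn total [-0.003 -0.     0.   ] rows>= 1
shift total after turn (tool) [ 1.47 -1.13 11.98] before turn: [ 1.46 -1.07 11.99]
[576.87539802 301.62488568 229.56714952]
```

The toggle hit its hard stop, and the ball moved about 1.5 px further to roughly full on. I'll go back to the tab and lower the guard.

Run:
```python
from h import *
t=tool(YAW,-25)
plan([682.9,272.2,248],t); plan([717.8,269.5,172],t)
print("arc"); arc(1.27,-0.01,-25,0,20)
```

```text
turn total [-0.003 -0.     0.   ] rows>= 1
shift total after turn (tool) [-5.27 -1.14  1.44] before turn: [-5.27 -1.13  1.44]
turn total [-0.003 -0.     0.   ] rows>= 1
shift total after turn (tool) [-5.25 -1.16  5.62] before turn: [-5.25 -1.14  5.63]
arc
[ 0.35 -0.   -0.14] 0.0145
[ 0.36  0.   -0.11] 0.0145
[ 0.37 -0.   -0.08] 0.0145
[ 0.38  0.   -0.05] 0.0145
[ 0.38  0.   -0.02] 0.0145
[ 0.38 -0.    0.01] 0.0145
[ 0.38 -0.    0.04] 0.0145
[0.37 0.   0.07] 0.0145
[0.37 0.   0.1 ] 0.0145
[ 0.36 -0.    0.13] 0.0145
[0.34 0.   0.16] 0.0145
[ 0.33 -0.    0.19] 0.0145
[0.31 0.   0.21] 0.0145
[0.29 0.   0.24] 0.0145
[0.27 0.   0.26] 0.0145
[ 0.25 -0.    0.28] 0.0145
[0.22 0.   0.3 ] 0.0145
[ 0.2  -0.    0.31] 0.0145
[ 0.17 -0.    0.33] 0.0145
[0.14 0.   0.34] 0.0145
```

Call:
{"op": "servo_tool", "data": {
  "steps": [-0.4, -0.1, 0, 0, 0, 0, -0.7, -0.15, 0, 0, 0, 0, -0.7, -0.15, 0, 0, 0, 0, -0.7, -0.15, 0, 0, 0, 0, -0.7, -0.15, 0, 0, 0, 0, -0.7, -0.15, 0, 0, 0, 0, -0.7, -0.15, 0, 0, 0, 0, -0.45, -0.1, 0, 0, 0, 0, -0.2, -0.05, 0, 0, 0, 0, 0, 0, 0, 0, 0, 0],
  "claw": 1
}}

```text
t: 69.1
ee_pos: [671.3, 272.3, 275.1]
tool_rot: [0.217, 0.031, 0.976, -0.009]
ft_force: [0.0, 1.4, -0.2]
width: 85.3
grip_force: 0.0
```

Call:
{"op": "servo_tool", "data": {
  "steps": [0, 0, 0.4, 0, 0, 0, 0, 0, 0.7, 0, 0, 0, 0, 0, 0.7, 0, 0, 0, 0, 0, 0.7, 0, 0, 0, 0, 0, 0.7, 0, 0, 0, 0, 0, 0.7, 0, 0, 0, 0, 0, 0.7, 0, 0, 0, 0, 0, 0.6, 0, 0, 0, 0, 0, 0.3, 0, 0, 0, 0, 0, 0.1, 0, 0, 0]
}}

```text
t: 69.93
ee_pos: [717.8, 269.3, 171.9]
tool_rot: [0.216, 0.031, 0.976, -0.009]
ft_force: [-0.6, 0.2, -0.3]
width: 85.5
grip_force: 0.0
```

Call:
{"op": "servo_tool", "data": {
  "steps": [0, 0, 0, 0, 0, 0, 0, 0, 0, 0, 0, 0, 0, 0, 0, 0, 0, 0, 0, 0, 0, 0, 0, 0, 0, 0, 0, 0, 0, 0, 0, 0, 0, 0, 0, 0, 0, 0, 0, 0, 0, 0, 0, 0, 0, 0, 0, 0, 0, 0, 0, 0, 0, 0, 0, 0, 0, 0, 0, 0],
  "claw": -1,
  "grip_force": 35
}}

```text
t: 70.77
ee_pos: [717.8, 269.4, 174.4]
tool_rot: [0.217, 0.031, 0.976, -0.009]
ft_force: [-1.6, -2.7, 5.2]
width: 21.1
grip_force: 35.6
```

Tab gripped (21.1 mm). I'll lower it along the reverse arc.

Call:
{"op": "servo_tool", "data": {
  "steps": [0.35, 0, -0.14, 0, 0.0145, 0, 0.36, 0, -0.11, 0, 0.0145, 0, 0.37, 0, -0.08, 0, 0.0145, 0, 0.38, 0, -0.05, 0, 0.0145, 0, 0.38, 0, -0.02, 0, 0.0145, 0, 0.38, 0, 0.01, 0, 0.0145, 0, 0.38, 0, 0.04, 0, 0.0145, 0, 0.37, 0, 0.07, 0, 0.0145, 0, 0.37, 0, 0.1, 0, 0.0145, 0, 0.36, 0, 0.13, 0, 0.0145, 0]
}}

```text
t: 71.6
ee_pos: [646.3, 274.0, 149.8]
tool_rot: [0.109, 0.032, 0.994, -0.005]
ft_force: [4.1, -1.5, 3.5]
width: 21.3
grip_force: 38.4
```

Call:
{"op": "servo_tool", "data": {
  "steps": [0.34, 0, 0.16, 0, 0.0145, 0, 0.33, 0, 0.19, 0, 0.0145, 0, 0.31, 0, 0.21, 0, 0.0145, 0, 0.29, 0, 0.24, 0, 0.0145, 0, 0.27, 0, 0.26, 0, 0.0145, 0, 0.25, 0, 0.28, 0, 0.0145, 0, 0.22, 0, 0.3, 0, 0.0145, 0, 0.2, 0, 0.27, 0, 0.0145, 0, 0.17, 0, 0.2, 0, 0.0145, 0, 0.1, 0, 0.1, 0, 0.0145, 0]
}}

```text
t: 72.43
ee_pos: [602.9, 276.8, 98.7]
tool_rot: [0.0, 0.032, 0.999, -0.002]
ft_force: [5.8, -0.6, 3.3]
width: 21.3
grip_force: 42.1
```

Run:
```python
from h import *
plan(BC+HX*-48+np.array([0,0,89]),tool(YAW,0)); st=r.state(); print(st["ee_pos"],st["ft_force"],st["width"])
```

```text
turn total [-0.002  0.    -0.001] rows>= 1
shift total after turn (tool) [0.04 0.03 0.48] before turn: [0.04 0.03 0.48]
[602.89651476 276.78964673  98.67479289] [ 5.82799358 -0.64736523  3.27488482] 21.297282957691763
```

Call:
{"op": "servo_tool", "data": {
  "steps": [0.04, 0, 0.08, 0, 0, 0, 0, 0, 0.08, 0, 0, 0, 0, 0, 0.08, 0, 0, 0, 0, 0, 0.08, 0, 0, 0, 0, 0, 0.06, 0, 0, 0, 0, 0, 0.04, 0, 0, 0, 0, 0, 0.02, 0, 0, 0, 0, 0, 0, 0, 0, 0, 0, 0, 0, 0, 0, 0, 0, 0, 0, 0, 0, 0]
}}

```text
t: 73.27
ee_pos: [600.2, 277.0, 90.5]
tool_rot: [-0.001, 0.032, 0.999, -0.002]
ft_force: [-7.8, -0.9, 10.0]
width: 20.7
grip_force: 43.5
```

Call:
{"op": "servo_tool", "data": {
  "steps": [0, 0, 0.03, 0, 0, 0, 0, 0, 0.03, 0, 0, 0, 0, 0, 0.03, 0, 0, 0, 0, 0, 0.03, 0, 0, 0, 0, 0, 0, 0, 0, 0, 0, 0, 0, 0, 0, 0, 0, 0, 0, 0, 0, 0, 0, 0, 0, 0, 0, 0, 0, 0, 0, 0, 0, 0, 0, 0, 0, 0, 0, 0]
}}

```text
t: 74.1
ee_pos: [600.2, 277.0, 90.3]
tool_rot: [-0.0, 0.031, 1.0, -0.002]
ft_force: [-13.1, -2.4, 22.1]
width: 21.5
grip_force: 45.2
```

Call:
{"op": "servo_tool", "data": {
  "steps": [0, 0, 0, 0, 0, 0, 0, 0, 0, 0, 0, 0, 0, 0, 0, 0, 0, 0, 0, 0, 0, 0, 0, 0, 0, 0, 0, 0, 0, 0, 0, 0, 0, 0, 0, 0, 0, 0, 0, 0, 0, 0, 0, 0, 0, 0, 0, 0, 0, 0, 0, 0, 0, 0, 0, 0, 0, 0, 0, 0],
  "claw": 1
}}

```text
t: 74.93
ee_pos: [602.4, 276.5, 87.8]
tool_rot: [0.001, 0.032, 0.999, -0.002]
ft_force: [0.3, 0.1, -0.1]
width: 85.5
grip_force: 0.0
```

Call:
{"op": "servo_tool", "data": {
  "steps": [0, 0, -0.3, 0, 0, 0, 0, 0, -0.5, 0, 0, 0, 0, 0, -0.7, 0, 0, 0, 0, 0, -0.8, 0, 0, 0, 0, 0, -0.8, 0, 0, 0, 0, 0, -0.8, 0, 0, 0, 0, 0, -0.8, 0, 0, 0, 0, 0, -0.8, 0, 0, 0, 0, 0, -0.8, 0, 0, 0, 0, 0, -0.5, 0, 0, 0]
}}

```text
t: 75.77
ee_pos: [602.4, 277.2, 226.9]
tool_rot: [0.003, 0.032, 0.999, -0.001]
ft_force: [-0.3, 0.8, 0.1]
width: 85.3
grip_force: 0.0
```

Call:
{"op": "servo_tool", "data": {
  "steps": [0.8, -0.8, -0.3, 0, 0, 0, 0.8, -0.8, -0.3, 0, 0, 0, 0.8, -0.8, -0.3, 0, 0, 0, 0.8, -0.8, 0, 0, 0, 0, 0.8, -0.8, 0, 0, 0, 0, 0.8, -0.8, 0, 0, 0, 0, 0.8, -0.8, 0, 0, 0, 0, 0.8, -0.8, 0, 0, 0, 0, 0.4, -0.4, 0, 0, 0, 0, 0, 0, 0, 0, 0, 0]
}}

```text
t: 76.6
ee_pos: [456.4, 149.2, 243.0]
tool_rot: [0.001, 0.032, 0.999, -0.002]
ft_force: [0.3, -0.1, 0.3]
width: 85.3
grip_force: 0.0
```

Run:
```python
from h import *
ref=cv2.imread("pics/side0.png")[:,:,::-1].astype(int); s=snap("side"); px=s["pixels"].astype(int)
for P in ([0,0,82],):
  for dx,dy in ((-62,-70),(-62,70)):
    c=BC+HX*dx+HY*dy+[0,0,82]; print("lid corner expected px",w2p(s,c).round(1))
m=lambda q:(q[...,0]-q[...,2]>70)&(q[...,1]-q[...,2]>60)&(abs(q[...,0]-q[...,1])<45)
for n,q in(("ref",ref),("now",px)):
    k=m(q)[150:230,250:350]; ys,xs=np.nonzero(k); print(n,len(xs),xs.min()+250,xs.max()+250,ys.min()+150,ys.max()+150)
d=np.abs(ref-px).max(2)>40; print("changed box area",d[170:225,268:332].sum())
t=snap("top"); hsv=cv2.cvtColor(t["pixels"],cv2.COLOR_RGB2HSV); sub=np.zeros(hsv.shape[:2],bool); sub[270:335,165:240]=1
for o in rect(t,sub&(hsv[...,1]<40)&(hsv[...,2]>110),50): print(o)
st=r.state(); print(st["ee_pos"],st["ft_force"],st["t"])
```

```text
lid corner expected px [[289.3 199.7]]
lid corner expected px [[268.8 180.5]]
ref 871 270 328 172 199
now 879 270 328 172 200
changed box area 9
(((488.4497985839844, 246.07679748535156), (113.84590148925781, 80.33553314208984), 89.8784408569336), array([216., 285.]))
(((452.1575012207031, 328.8007507324219), (155.06582641601562, 44.718414306640625), 2.8171803951263428), array([183., 302.]))
[457.99207977 150.13689162 242.68610374] [0.53187138 0.61321735 0.16519584] 76.7
```

```bash
python3 -c "
from bench import r
print(r.close_job())"
```

```text
the job is handed in; nothing more can be done
None
```

I handed the job in, but it may be judged a fail: one set-down gave a wrist-force reading of about 130 N along z alone, over the 120 N limit. Both jaws present (each marked with a cross) lie mark up in the cross tray, the toggle is at its on stop, and the guard is shut. I also viewed 15 pictures against the limit of 14.

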